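Put the sample jars and tools away in the bench drawer

TASK

Clear the lab bench for the night: pull the drawer open, stand every blue-lidded jar upright in a free pocket of the drawer's blue insert, one to a pocket, and lay the spatula and the marker pen, whichever are out, flat in the open trough at the front of the drawer. Leave the white-lidded jar in its pocket, then push the drawer fully shut. Do not move or tip the beaker, the tape roll and the bottles.

Things in the scene. Friction and masses are not known exactly. Their poses are not given: they have to be found in the camera images.
- cab: low grey bench cabinet, 260 mm deep (x) by 298 mm wide (y) by 100 mm high, fixed to the bench, with one drawer; origin at the centre of its underside; its own -x is the front, where the drawer comes out (the outer drawer face is 130 mm from the origin when shut). On its top, towards the back, stand a tip box and a timer, fixed, up to 57 mm above the top
- cab_drawer0 (a joint): the drawer, in m: 0 fully shut, 0.185 fully out, along the cabinet's -x; it stays where it is left (about 1 N friction). Its front panel is 15 mm thick and rises to 88 mm above the bench, the pockets' floor is 22 mm above the bench, side walls rise to 78 mm; the panel is blue
- cab_drawer0_handle (a point): middle of the drawer's steel bar handle: 11 mm thick bar, 120 mm long along the cabinet's y, 62 mm above the bench, 35 mm in front of the drawer face (29 mm free gap behind the bar); axes as the cabinet's; moves with the drawer
- trough (a point): centre of the floor of the open tool trough just behind the drawer front: 62 mm along the cabinet's x by 256 mm along y, floor 34 mm above the bench; a blue wall 10 mm above this floor divides it from the pockets; axes as the cabinet's, moves with the drawer
- pocket0 (a point): centre of the floor of pocket 0 of 5, a row along the cabinet's y behind the trough (59 mm behind its centre, 52 mm pitch); each pocket is 48 mm square between 22 mm high, 4 mm thick blue walls; moves with the drawer
- pocket1 (a point): centre of the floor of pocket 1 of 5, a row along the cabinet's y behind the trough (59 mm behind its centre, 52 mm pitch); each pocket is 48 mm square between 22 mm high, 4 mm thick blue walls; moves with the drawer
- pocket2 (a point): centre of the floor of pocket 2 of 5, a row along the cabinet's y behind the trough (59 mm behind its centre, 52 mm pitch); each pocket is 48 mm square between 22 mm high, 4 mm thick blue walls; moves with the drawer
- pocket3 (a point): centre of the floor of pocket 3 of 5, a row along the cabinet's y behind the trough (59 mm behind its centre, 52 mm pitch); each pocket is 48 mm square between 22 mm high, 4 mm thick blue walls; moves with the drawer
- pocket4 (a point): centre of the floor of pocket 4 of 5, a row along the cabinet's y behind the trough (59 mm behind its centre, 52 mm pitch); each pocket is 48 mm square between 22 mm high, 4 mm thick blue walls; moves with the drawer
- jar0: amber sample jar with a blue lid, upright cylinder 38 mm diameter, 55 mm tall, 90 g, bottom-heavy; origin at the centre of its underside, z up through the lid. To be put away; stands on the bench at the start; may be absent
- jar1: amber sample jar with a blue lid, upright cylinder 38 mm diameter, 55 mm tall, 90 g, bottom-heavy; origin at the centre of its underside, z up through the lid. To be put away; stands on the bench at the start; may be absent
- jar2: amber sample jar with a blue lid, upright cylinder 38 mm diameter, 55 mm tall, 90 g, bottom-heavy; origin at the centre of its underside, z up through the lid. To be put away; stands on the bench at the start; may be absent
- jar3: amber sample jar with a blue lid, upright cylinder 38 mm diameter, 55 mm tall, 90 g, bottom-heavy; origin at the centre of its underside, z up through the lid. To be put away; stands on the bench at the start; may be absent
- stored0: amber sample jar with a white lid, upright cylinder 38 mm diameter, 55 mm tall, 90 g, bottom-heavy; origin at the centre of its underside, z up through the lid. Already stored in one of the pockets; exactly one of the three is present
- stored1: amber sample jar with a white lid, upright cylinder 38 mm diameter, 55 mm tall, 90 g, bottom-heavy; origin at the centre of its underside, z up through the lid. Already stored in one of the pockets; exactly one of the three is present
- stored2: amber sample jar with a white lid, upright cylinder 38 mm diameter, 55 mm tall, 90 g, bottom-heavy; origin at the centre of its underside, z up through the lid. Already stored in one of the pockets; exactly one of the three is present
- spatula: lab spatula, 115 mm long along its x: black square handle 85 x 12 x 12 mm (from -57 to +27 mm), then a steel blade 14 mm wide, 4 mm thick; 40 g; origin on the underside, mid-length; may be absent
- marker: white and red marker pen with a square barrel, 115 mm long along its x, 15 mm wide and high; 30 g; origin on the underside, mid-length; may be absent
- beaker: empty glass beaker, 70 mm diameter, 80 mm high, bystander; origin at the underside
- tape: roll of paper tape lying flat, 90 mm diameter, 20 mm high, bystander; origin at the underside
- washbottle: white wash bottle with a blue spout, 66 mm diameter, 212 mm high, bystander; origin at the underside
- reagent: clear reagent bottle with a blue cap, 72 mm diameter, 150 mm high, bystander; origin at the underside

How it is judged:
By the outcome, as a careful person would: the job done as asked, in the order asked, and still so for the second after the job is handed in, with the robot touching nothing.
Of jar0, jar1, jar2, jar3 only 3 to 4 are there at a start; the rules pass over those that are not, and their reading is None.
Of stored0, stored1, stored2 only 1 to 1 are there at a start; the rules pass over those that are not, and their reading is None.
Of spatula, marker only 1 to 2 are there at a start; the rules pass over those that are not, and their reading is None.
At some moment in a run one of jar0, jar1, jar2, jar3, spatula, marker may be knocked a few centimetres aside while the robot is not near it.
It also fails if it takes over 210 s, if anything falls off the work surface, if the arm or the gripper's body presses on something with over 40 N, if the wrist force passes 120 N, or if a joint passes its speed limit or range.

ROBOT

A 6-joint arm with a two-finger parallel gripper is mounted at the origin on the work surface. World frame = base frame: x ahead of the robot, y to its left, z up, the work surface at z = 0. Lengths are in m, angles in rad, forces in N, time in s.
With the tool pointing down it reaches from about 0.225 to 0.875 m from the base axis. Payload 3.4 kg.
Tool frame: the origin (TCP) lies on the mounting face of the last link; the fingertips stand 173 mm ahead of it and the grasp point (between the pads) lies 155 mm ahead of it; z points along the fingers, y is the line along which they close (so a half turn about z gives the same grasp; the last joint's range is limited). The gripper opens to 85 mm and grips with 20 to 120 N. Pads are 22 mm wide; open, the fingers measure 114 mm over their backs; the gripper's body (76 mm by 85 mm) begins 54 mm behind the grasp point. The pads swing forward as they close: fully open they stand 13 mm farther back than shut.
Start: joints at [1.071, 0.276, 1.505, -0, 1.361, -0.121], TCP at [0.213, 0.534, 0.405] pointing down, gripper open.
Joint ranges: [-2.89, 2.89], [-0.75, 2.08], [0.22, 2.7], [-1.18, 4.32], [0.11, 2.71], [-2.7, 2.7]. Speed limits (rad/s): [2.57, 2.57, 3.14, 3.14, 3.14, 3.14].

INTERFACE

Orientations are given as a unit quaternion [w, x, y, z].
In Python, from rig import manip gives the robot as it stands.
- The arm moves only by the tool carry_out, never from a script. Its arguments are lists of equal length, an entry for each row: "linear": the shift along the world's x, y, z each as a share of 500 mm, from -1 to 1, a list of three; "angular": the turn, a rotation vector about the world's x, y, z each as a share of 0.08 rad, from -1 to 1, a list of three; "hand": the opening, from 0 (shut) to 1 (fully open). In form: {"linear": [[x, y, z], ...], "angular": [[rx, ry, rz], ...], "hand": [hand, ...]}. A call has 1 to 8 rows; each row shifts and turns the commanded pose from where the row before left it; what a row does not reach is not made up. A row lasts 1/12 s, in which the tool goes at most 41.7 mm and 7.16 degrees, less where a joint would pass 70% of its speed; a pose out of reach is approached as far as the arm can. A call with a number of a shift or a turn outside -1 to 1 is refused whole. A call with a gripper value outside its range is refused whole. The fingers move at their own pace and stop on an object; "force" is the grip in N (left out, the last holds). Time passes only in rows, so rows that do not move let the fingers close. It gives the time, the measured TCP pose, the force, the opening and the grip force at its end, in the units of the state.
- manip.get_state(): the state, without advancing time (a new reading comes with each control period).
- manip.get_image(name): name is "side" or "top" or "wrist"; returns the picture (480x640x3 uint8, red, green, blue); there is no depth.
- manip.camera_params(name): a dict with "fx", "fy", "cx", "cy" (pixels), "k1" (the pictures are not rectified: a ray, as slopes to the right and down, at radius r is drawn at 1 + k1 r^2 times it, then the intrinsics apply), "view" (4x4, takes a point from world to camera coordinates); the wrist camera has in their place "hand_eye" (4x4, takes a point from camera to tool coordinates, whose origin is the TCP and whose axes are the flange's). Camera axes: x right, y down, z forward; pixel columns grow to the right and rows downward; lengths in m; the calibration is good to about 2 mm. A picture is of the moment at which its call begins: read the wrist's pose just before it. camera_params takes no time and is no camera call.
- manip.sign_off(): hands the job in; it is judged then, once.
The state is a dict: "clock": time; "qpos": joint angles; "qd": joint speeds; "effort": joint torques, N m; "position": TCP position; "ee_rot": TCP orientation; "contact_force": force on the tool from outside, world axes, zero at the start; "moment": the same for the moment, N m; "width": finger opening in m; "gripper_force": force on a finger pad.
Only numpy, scipy, OpenCV 4.12 (cv2) and the standard library are available. Lean on these libraries where they do the work, as an engineer would, in place of code of your own. Each camera call takes 0.05 s, during which the arm holds its last target. There are 200 camera calls.

## Working session

There is one attempt and no reset: what is moved stays moved. The work goes in short steps, Python scripts to look and compute and a tool call to move; the robot and the scene stay as the last step left them, time stands still between calls to the robot, and variables do not carry over. Pictures are saved under pics/ and viewed, at most 17 in all, crops included, and the job is handed in when it is done.

Besides the shell and the picture viewer there is one more tool, called after "Call:" by a JSON object that holds its "name" and its "arguments", one argument or row to a line. carry_out: Moves the arm, as the interface text tells. Its arguments: {"type":"object","properties":{"linear":{"type":"array"},"angular":{"type":"array"},"hand":{"type":"array"},"force":{"type":"number"}},"required":["linear","angular","hand"]}

```bash
mkdir -p pics
python3 - <<'E'
from rig import manip
import cv2,json
for n in ("top","side"):
    cv2.imwrite(f"pics/{n}0.png",manip.get_image(n)[:,:,::-1])
for n in ("top","side","wrist"):
    print(n,{k:(v.tolist() if hasattr(v,'tolist') else v) for k,v in manip.camera_params(n).items()})
print(manip.get_state())
E
```

```text
top {'fx': 526.965997704849, 'fy': 526.965997704849, 'cx': 329.36741752830903, 'cy': 243.9259909880153, 'k1': -0.15513735096341116, 'view': [[-0.025292229793521186, -0.9994377465599247, 0.02201122130395375, -0.009100180421596216], [-0.989224232705577, 0.02184541675242586, -0.14476945532457927, 0.5700753566551728], [0.1442072138976904, -0.02543557583646846, -0.9892205572781699, 1.279847740704163], [0.0, 0.0, 0.0, 1.0]]}
side {'fx': 535.4515070428894, 'fy': 535.4515070428894, 'cx': 330.71862785620567, 'cy': 237.32920843916065, 'k1': -0.1335314942971325, 'view': [[0.9625252236632688, -0.2704671797484959, 0.019816621580616874, -0.5462232206944195], [-0.1292793620001618, -0.5218514475783339, -0.8431832026441397, 0.12821737862598956], [0.23839471548842192, 0.8090232205192212, -0.537261005739205, 1.2140398594401], [0.0, 0.0, 0.0, 1.0]]}
wrist {'fx': 402.8529979542441, 'fy': 402.8529979542441, 'cx': 320.9087536388896, 'cy': 240.23680977637952, 'k1': -0.04553522562589299, 'hand_eye': [[0.0002550101340509491, -0.9474686078295529, -0.3198486706981279, 0.08248967088004042], [0.999999604031745, -
[... 168 characters left out ...]
.0, 0.0, 1.0]]}
{'clock': 0.1, 'qpos': array([ 1.07101350e+00,  2.76526353e-01,  1.50600479e+00, -5.45082278e-06,
        1.36067705e+00, -1.20987052e-01]), 'qd': array([ 0.00204996, -0.0004511 , -0.00360855, -0.00011848,  0.00030046,
       -0.00047481]), 'effort': array([ 8.59276861e-04, -4.17699337e+01, -2.46405333e+01, -3.37749088e-04,
        5.78151332e-03,  7.80788724e-06]), 'position': array([0.21254649, 0.53407667, 0.40392975]), 'ee_rot': array([-2.44176497e-04,  1.88266963e-01,  9.82117558e-01, -7.69988164e-04]), 'contact_force': array([0.46237719, 0.2352072 , 0.24292126]), 'moment': array([ 0.03905061, -0.02159608,  0.02644   ]), 'gripper_force': 0.0, 'width': 0.08567517254899028}
```

View pics/top0.png

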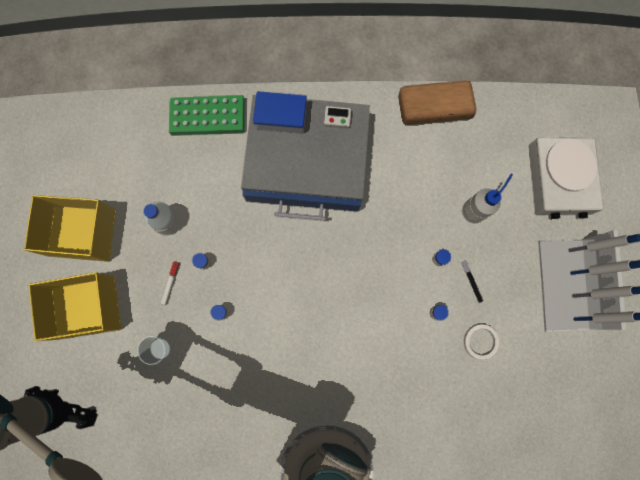

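View pics/side0.png

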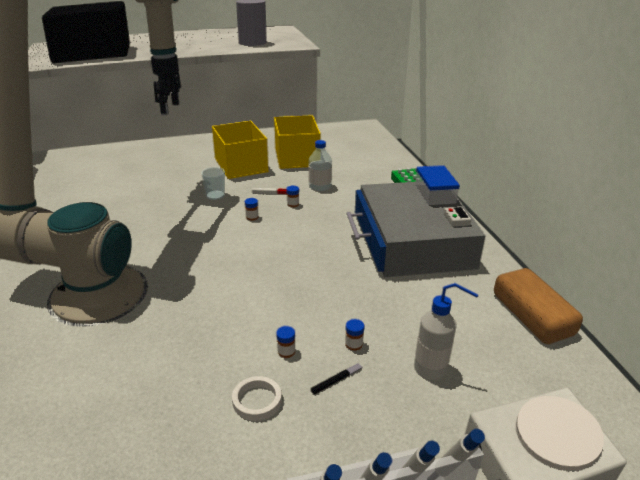

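The top view shows four blue lids at about (200,261), (219,312), (443,257) and (440,312). The marker is at (171,283), the spatula at (472,281), and the handle at (303,213). The cabinet is slightly yawed.

```bash
cat > h.py <<'E'
from rig import manip
import cv2, numpy as np
from scipy.spatial.transform import Rotation as R
def ray(name,px,st=None):
    p=manip.camera_params(name)
    d=np.array([(px[0]-p['cx'])/p['fx'],(px[1]-p['cy'])/p['fy']])
    u=d.copy()
    for _ in range(20): u=d/(1+p['k1']*(u@u))
    v=np.array([u[0],u[1],1.])
    if name=='wrist':
        T=np.eye(4);q=st['ee_rot'];T[:3,:3]=R.from_quat([q[1],q[2],q[3],q[0]]).as_matrix();T[:3,3]=st['position']
        M=T@np.array(p['hand_eye'])
    else: M=np.linalg.inv(np.array(p['view']))
    return M[:3,3],M[:3,:3]@v
def at(name,px,z,st=None):
    o,d=ray(name,px,st); return (o+d*(z-o[2])/d[2])
def blobs(im,kind,amin=30):
    hsv=cv2.cvtColor(im,cv2.COLOR_RGB2HSV)
    lo,hi={'blue':((105,120,60),(130,255,255)),'red':((170,120,60),(180,255,255)),'black':((0,0,0),(180,255,45)),'white':((0,0,200),(180,40,255))}[kind]
    m=cv2.inRange(hsv,lo,hi); n,l,s,c=cv2.connectedComponentsWithStats(m)
    return m,l,[(i,c[i].round(1),s[i]) for i in range(1,n) if s[i][4]>=amin]
E
python3 - <<'E'
from h import *
im=cv2.imread('pics/top0.png')[:,:,::-1].copy()
m,l,b=blobs(im,'blue')
for i,c,s in b: print('blue',c,s[4],at('top',c,.055).round(4))
for n,px,z in [('cBR',(370,104),.1),('cFR',(362,208),.1),('cFL',(243,193),.1),('cBL',(250,95),.1),('handL',(276,212),.062),('handR',(327,216),.062),('mk',(176,263),.015),('mk2',(165,303),.015),('sp',(464,262),.01),('sp2',(481,300),.012),('beaker',(153,350),.04),('tape',(482,341),.02)]:
    print(n,at('top',px,z).round(4))
c1=cv2.resize(im[70:230,230:390],(480,480),interpolation=cv2.INTER_CUBIC)
c2=cv2.resize(im[240:320,140:220],(320,320),interpolation=cv2.INTER_CUBIC)
c3=cv2.resize(im[240:320,430:510],(320,320),interpolation=cv2.INTER_CUBIC)
o=np.zeros((480,800,3),np.uint8);o[:,:480]=c1;o[:240,480:720]=cv2.resize(c2,(240,240));o[240:,480:720]=cv2.resize(c3,(240,240))
cv2.imwrite('pics/crop0.png',o[:,:,::-1])
E
```

```text
blue [279.4 109.2] 1603 [0.9252 0.0989 0.055 ]
blue [494.9 194.8] 210 [ 0.6863 -0.4525  0.055 ]
blue [304.1 197.7] 528 [0.6866 0.0383 0.055 ]
blue [150.  210.4] 128 [0.6637 0.4303 0.055 ]
blue [442.8 256.6] 165 [ 0.5294 -0.3054  0.055 ]
blue [199.5 260.2] 154 [0.5341 0.301  0.055 ]
blue [218.  311.8] 162 [0.4059 0.2546 0.055 ]
blue [440.2 312. ] 169 [ 0.3918 -0.2918  0.055 ]
cBR [ 0.9164 -0.1329  0.1   ]
cFR [ 0.6475 -0.1025  0.1   ]
cFL [0.6911 0.186  0.1   ]
cBL [0.9468 0.1703 0.1   ]
handL [0.65   0.1088 0.062 ]
handR [ 0.6371 -0.018   0.062 ]
mk [0.5329 0.3711 0.015 ]
mk2 [0.431  0.3987 0.015 ]
sp [ 0.5192 -0.3719  0.01  ]
sp2 [ 0.4192 -0.4108  0.012 ]
beaker [0.3137 0.4216 0.04  ]
tape [ 0.3146 -0.4053  0.02  ]
```

View pics/crop0.png

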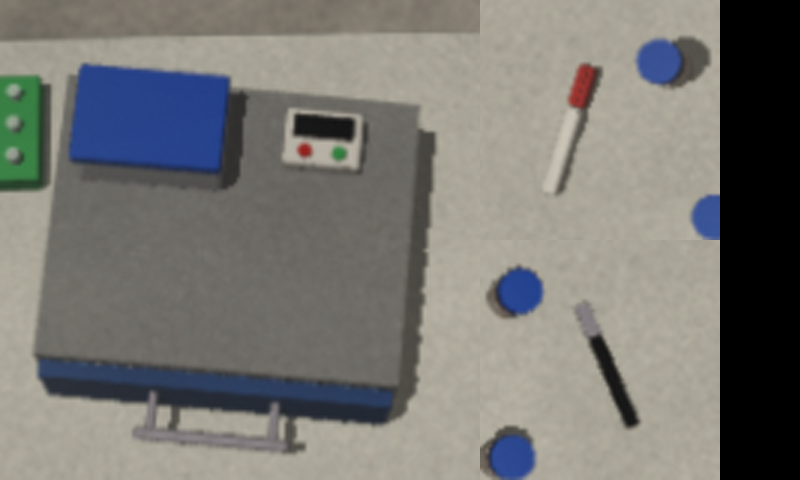

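Run:
```python
from h import *
f=lambda x,y,z:at('top',(230+x/3-.33,70+y/3-.33),z)
HL,HR=f(137,434,.066),f(290,446,.066)
FL,FR,BR,BL=f(38,355,.1),f(392,388,.1),f(418,104,.1),f(70,75,.1)
for a,b in((HL,HR),(FL,FR),(FR,BR),(FL,BL)):
    d=b-a;print(a.round(4),b.round(4),np.linalg.norm(d).round(4),np.degrees(np.arctan2(d[1],d[0])).round(2))
print((HL+HR)/2,(FL+FR)/2)
g=lambda x,y,x0,y0,z:at('top',(x0+x/3-.33,y0+y/3-.33),z).round(4)
print('mk',g(588-480,68,140,240,.015),g(550-480,190,140,240,.015))
print('sp',g(582-480,303-240,430,240,.004),g(631-480,424-240,430,240,.012))
```

```text
[0.6433 0.1102 0.066 ] [ 0.6304 -0.0161  0.066 ] 0.1269 -95.82
[0.7037 0.1877 0.1   ] [ 0.67   -0.0993  0.1   ] 0.2889 -96.71
[ 0.67   -0.0993  0.1   ] [ 0.9155 -0.1303  0.1   ] 0.2475 -7.21
[0.7037 0.1877 0.1   ] [0.9475 0.1627 0.1   ] 0.2451 -5.85
[0.63683177 0.04704883 0.066     ] [0.68682293 0.04422304 0.1       ]
mk [0.5346 0.372  0.015 ] [0.431  0.4039 0.015 ]
sp [ 0.5233 -0.3729  0.004 ] [ 0.4167 -0.408   0.012 ]
```

Call:
{"name": "carry_out", "arguments": {
  "linear": [
    [0.0425,-0.0487,-0.0074],
    [0.0425,-0.0487,-0.0074],
    [0.0425,-0.0487,-0.0074],
    [0.0425,-0.0487,-0.0074],
    [0.0425,-0.0487,-0.0074],
    [0.0425,-0.0487,-0.0074],
    [0.0425,-0.0487,-0.0074],
    [0.0425,-0.0487,-0.0074]
  ],
  "angular": [
    [0,0,-0.816],
    [0,0,-0.816],
    [0,0,-0.816],
    [0,0,-0.816],
    [0,0,-0.816],
    [0,0,-0.816],
    [0,0,-0.816],
    [0,0,-0.816]
  ],
  "hand": [0.3,0.3,0.3,0.3,0.3,0.3,0.3,0.3],
  "force": 40
}}

```text
clock: 0.77
position: [0.3833, 0.3381, 0.3746]
ee_rot: [-0.0, 0.437, 0.9, -0.0]
contact_force: [-0.0, 0.6, 0.3]
width: 0.0253
gripper_force: 0.0
```

Call:
{"name": "carry_out", "arguments": {
  "linear": [
    [0.0425,-0.0487,-0.0074],
    [0.0425,-0.0487,-0.0074],
    [0.0425,-0.0487,-0.0074],
    [0.0425,-0.0487,-0.0074],
    [0.0425,-0.0487,-0.0074],
    [0.0425,-0.0487,-0.0074],
    [0.0425,-0.0487,-0.0074],
    [0.0425,-0.0487,-0.0074]
  ],
  "angular": [
    [0,0,-0.816],
    [0,0,-0.816],
    [0,0,-0.816],
    [0,0,-0.816],
    [0,0,-0.816],
    [0,0,-0.816],
    [0,0,-0.816],
    [0,0,-0.816]
  ],
  "hand": [0.3,0.3,0.3,0.3,0.3,0.3,0.3,0.3]
}}

```text
clock: 1.43
position: [0.5533, 0.1432, 0.3449]
ee_rot: [-0.0, 0.654, 0.756, -0.0]
contact_force: [0.8, 0.4, 0.2]
width: 0.0254
gripper_force: 0.0
```

Call:
{"name": "carry_out", "arguments": {
  "linear": [
    [0.0425,-0.0487,-0.0074],
    [0.0425,-0.0487,-0.0074],
    [0.0425,-0.0487,-0.0074],
    [0.0425,-0.0487,-0.0074],
    [0,0,0],
    [0,0,0],
    [0,0,0]
  ],
  "angular": [
    [0,0,-0.816],
    [0,0,-0.816],
    [0,0,-0.816],
    [0,0,-0.816],
    [0,0,0],
    [0,0,0],
    [0,0,0]
  ],
  "hand": [0.3,0.3,0.3,0.3,0.3,0.3,0.3]
}}

```text
clock: 2.02
position: [0.6372, 0.0473, 0.33]
ee_rot: [-0.001, 0.746, 0.666, -0.001]
contact_force: [-0.2, 0.0, -0.6]
width: 0.0256
gripper_force: 0.0
```

Run:
```python
from h import *
s=manip.get_state();im=manip.get_image('wrist')
cv2.imwrite('pics/w1.png',im[:,:,::-1]);np.save('w1.npy',np.r_[s['position'],s['ee_rot']]);print(s['position'],s['ee_rot'],s['width'],s['clock'])
```

```text
[0.63723269 0.0473313  0.33004413] [-9.23891561e-04  7.46141832e-01  6.65786188e-01 -5.14996005e-04] 0.025596900913258006 2.0167
```

View pics/w1.png

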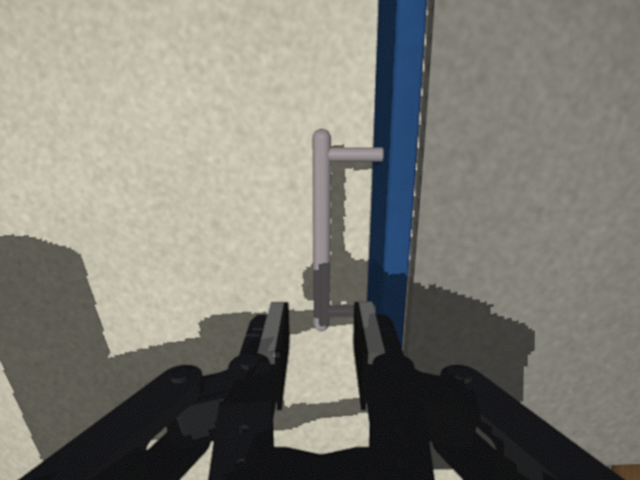

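The wrist view shows the handle bar running from (322,132) to (321,326), parallel to the finger pads and centred between them.

Run:
```python
from h import *
a=np.load('w1.npy');s={'position':a[:3],'ee_rot':a[3:]}
A,B=at('wrist',(322,132),.062,s),at('wrist',(321,326),.062,s)
d=A-B;print(A,B,(A+B)/2,np.linalg.norm(d),np.degrees(np.arctan2(d[1],d[0]))-90)
```

```text
[0.64442449 0.11344298 0.062     ] [ 0.62954991 -0.01212539  0.062     ] [0.6369872 0.0506588 0.062    ] 0.12644631344842075 -6.755665570746899
```

Call:
{"name": "carry_out", "arguments": {
  "linear": [
    [0,0.006,-0.0565],
    [0,0,-0.0565],
    [0,0,-0.0565],
    [0,0,-0.0565],
    [0,0,0],
    [0,0,0],
    [0,0,0],
    [0,0,0]
  ],
  "angular": [
    [0,0,0],
    [0,0,0],
    [0,0,0],
    [0,0,0],
    [0,0,0],
    [0,0,0],
    [0,0,0],
    [0,0,0]
  ],
  "hand": [0.3,0.3,0.3,0.3,0.3,0.0,0.0,0.0]
}}

```text
clock: 2.73
position: [0.6371, 0.0515, 0.2185]
ee_rot: [-0.0, 0.746, 0.666, 0.0]
contact_force: [-0.1, 2.1, 4.0]
width: 0.0093
gripper_force: 39.1
```

Call:
{"name": "carry_out", "arguments": {
  "linear": [
    [0,0,0],
    [0,0,0],
    [-0.01,0.0012,0],
    [-0.02,0.0023,0],
    [-0.02,0.0023,0]
  ],
  "angular": [
    [0,0,0],
    [0,0,0],
    [0,0,0],
    [0,0,0],
    [0,0,0]
  ],
  "hand": [0,0,0,0,0]
}}

```text
clock: 3.15
position: [0.6136, 0.054, 0.2185]
ee_rot: [0.001, 0.746, 0.666, 0.002]
contact_force: [1.6, 4.7, 3.2]
width: 0.0092
gripper_force: 39.6
```

Call:
{"name": "carry_out", "arguments": {
  "linear": [
    [-0.036,0.0042,0],
    [-0.036,0.0042,0],
    [-0.036,0.0042,0],
    [-0.036,0.0042,0],
    [-0.036,0.0042,0],
    [-0.036,0.0042,0],
    [-0.036,0.0042,0],
    [-0.036,0.0042,0]
  ],
  "angular": [
    [0,0,0],
    [0,0,0],
    [0,0,0],
    [0,0,0],
    [0,0,0],
    [0,0,0],
    [0,0,0],
    [0,0,0]
  ],
  "hand": [0,0,0,0,0,0,0,0]
}}

```text
clock: 3.82
position: [0.469, 0.0706, 0.2184]
ee_rot: [0.001, 0.746, 0.666, 0.002]
contact_force: [2.5, 5.5, 3.4]
width: 0.0093
gripper_force: 40.0
```

Call:
{"name": "carry_out", "arguments": {
  "linear": [
    [-0.015,0.0018,0],
    [-0.008,0.0009,0],
    [-0.007,0.0008,0],
    [0,0,0]
  ],
  "angular": [
    [0,0,0],
    [0,0,0],
    [0,0,0],
    [0,0,0]
  ],
  "hand": [0,0,0,0]
}}

```text
clock: 4.15
position: [0.4533, 0.0724, 0.2184]
ee_rot: [0.0, 0.746, 0.666, 0.001]
contact_force: [-1.0, 6.5, 6.2]
width: 0.0092
gripper_force: 40.3
```

Call:
{"name": "carry_out", "arguments": {
  "linear": [
    [0,0,0],
    [0,0,0],
    [0,0,0.065],
    [0,0,0.065],
    [0,0,0.065],
    [0,0,0.065],
    [-0.019,0.073,0],
    [-0.019,0.073,0]
  ],
  "angular": [
    [0,0,0],
    [0,0,0],
    [0,0,0],
    [0,0,0],
    [0,0,0],
    [0,0,0],
    [0,0,0],
    [0,0,0]
  ],
  "hand": [0.3,0.3,0.3,0.3,0.3,0.3,0.9,0.9]
}}

```text
clock: 4.82
position: [0.4358, 0.1438, 0.3498]
ee_rot: [0.002, 0.748, 0.664, 0.002]
contact_force: [0.4, -0.1, -0.5]
width: 0.0488
gripper_force: 0.0
```

Call:
{"name": "carry_out", "arguments": {
  "linear": [
    [-0.019,0.073,0],
    [-0.019,0.073,0],
    [-0.019,0.073,0],
    [0,0,0],
    [0,0,0]
  ],
  "angular": [
    [0,0,0],
    [0,0,0],
    [0,0,0],
    [0,0,0],
    [0,0,0]
  ],
  "hand": [0.9,0.9,0.9,0.9,0.9]
}}

```text
clock: 5.23
position: [0.4055, 0.2554, 0.3472]
ee_rot: [0.0, 0.745, 0.667, -0.001]
contact_force: [0.3, 1.2, -0.3]
width: 0.0768
gripper_force: 0.0
```

```bash
cat > look.py <<'E'
from h import *
import sys
n=sys.argv[1];s=manip.get_state();im=manip.get_image('top');cv2.imwrite(f'pics/t{n}.png',im[:,:,::-1])
m,l,b=blobs(im,'blue',60)
for i,c,q in b:
    if q[4]<300: print('blue',c,q[4],at('top',c,.055)[:2].round(4))
for k,z,box in (('red',.015,None),('black',.012,(420,230,520,320))):
    m,l,b=blobs(im,k,15)
    for i,c,q in b:
        if q[4]<400 and (box is None or box[0]<c[0]<box[2] and box[1]<c[1]<box[3]): print(k,c,q[4],at('top',c,z)[:2].round(4))
print(s['position'].round(4),s['width'].round(4),s['clock'])
E
python3 look.py 1
python3 - <<'E'
import cv2
im=cv2.imread('pics/t1.png');cv2.imwrite('pics/t1c.png',cv2.resize(im[150:350,180:420],(720,600),interpolation=cv2.INTER_CUBIC))
E
```

```text
blue [495.  194.8] 210 [ 0.6863 -0.4528]
blue [149.9 210.4] 126 [0.6637 0.4306]
blue [298.3 226.5] 183 [0.6133 0.0541]
blue [442.8 256.6] 165 [ 0.5294 -0.3054]
blue [199.5 260.2] 155 [0.5341 0.301 ]
blue [320.5 274.4] 240 [0.4924 0.0015]
blue [218.8 311.8] 149 [0.4059 0.2526]
blue [440.2 312. ] 169 [ 0.3918 -0.2918]
black [474.1 286.4] 112 [ 0.4549 -0.3945]Traceback (most recent call last):
  File "look.py", line 11, in <module>
    print(s['position'].round(4),s['width'].round(4),s['clock'])
                                 ^^^^^^^^^^^^^^^^
AttributeError: 'float' object has no attribute 'round'
```

View pics/t1c.png

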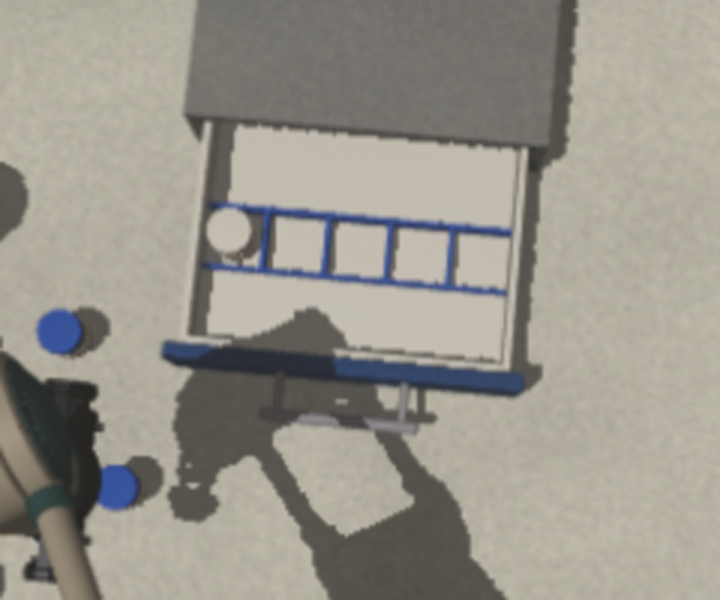

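The stored white jar is in the leftmost (+y) pocket at crop (230,230). The other four pockets are free, with centres at crop (296,243), (358,248), (420,253) and (482,259).

```bash
sed -i "s/s\['width'\].round(4)/round(s['width'],4)/" look.py
python3 - <<'E'
from h import *
f=lambda x,y,z:at('top',(180+x/3-.33,150+y/3-.33),z)
P=np.array([f(*p,.044) for p in((234,237.5),(296,243),(358,248),(420,253.5),(482,259))])
print(P.round(4),np.linalg.norm(np.diff(P,axis=0),axis=1))
print('tr front inner/panel',f(344,365,.088),'white lid',f(229,231,.077))
# from handle: trough centre = handle + u*(35+15+31..)
u=np.array([.9932,-.1167]);v=np.array([.1167,.9932])
h=np.array([.637,.0505])-.184*u
for k in range(-2,3): print(k,(h+u*(.035+.015+.031+.059)+v*.052*k).round(4))
print('trough',(h+u*(.081)).round(4))
E
```

```text
[[ 0.6116  0.1567  0.044 ]
 [ 0.6058  0.1047  0.044 ]
 [ 0.6004  0.0529  0.044 ]
 [ 0.5946  0.0012  0.044 ]
 [ 0.5888 -0.0506  0.044 ]] [0.05229584 0.05210389 0.05206896 0.05206868]
tr front inner/panel [0.49834044 0.06432314 0.088     ] white lid [0.61125277 0.15708876 0.077     ]
-2 [ 0.5812 -0.0477]
-1 [0.5872 0.004 ]
0 [0.5933 0.0556]
1 [0.5994 0.1073]
2 [0.6054 0.1589]
trough [0.5347 0.0625]
```

Call:
{"name": "carry_out", "arguments": {
  "linear": [
    [0,0,-0.06],
    [0,0,-0.06],
    [0,0,-0.06],
    [0,0,-0.06],
    [0,0,-0.06],
    [0,0,0],
    [0,0,0],
    [0,0,0]
  ],
  "angular": [
    [0,0,0],
    [0,0,0],
    [0,0,0],
    [0,0,0],
    [0,0,0],
    [0,0,0],
    [0,0,0],
    [0,0,0]
  ],
  "hand": [0.9,0.9,0.9,0.9,0.9,0.9,0.2,0.2],
  "force": 30
}}

```text
clock: 5.95
position: [0.4072, 0.2536, 0.1988]
ee_rot: [0.0, 0.747, 0.665, 0.001]
contact_force: [0.2, -0.3, 0.8]
width: 0.0543
gripper_force: 0.0
```

Call:
{"name": "carry_out", "arguments": {
  "linear": [
    [0,0,0],
    [0,0,0],
    [0,0,0],
    [0,0,0.03],
    [0,0,0.07],
    [0,0,0.07],
    [0,0,0.07],
    [0,0,0.07]
  ],
  "angular": [
    [0,0,0],
    [0,0,0],
    [0,0,0],
    [0,0,0],
    [0,0,0],
    [0,0,0],
    [0,0,0],
    [0,0,0]
  ],
  "hand": [0.2,0.2,0.2,0.2,0.2,0.2,0.2,0.2]
}}

```text
clock: 6.62
position: [0.4056, 0.2541, 0.3551]
ee_rot: [0.0, 0.746, 0.666, 0.001]
contact_force: [1.8, -0.3, -1.6]
width: 0.0375
gripper_force: 30.6
```

Call:
{"name": "carry_out", "arguments": {
  "linear": [
    [0.05,-0.0375,0],
    [0.05,-0.0375,0],
    [0.05,-0.0375,0],
    [0.05,-0.0375,0],
    [0.05,-0.0375,0],
    [0.05,-0.0375,0],
    [0.05,-0.0375,0],
    [0.05,-0.0375,0]
  ],
  "angular": [
    [0,0,0],
    [0,0,0],
    [0,0,0],
    [0,0,0],
    [0,0,0],
    [0,0,0],
    [0,0,0],
    [0,0,0]
  ],
  "hand": [0.2,0.2,0.2,0.2,0.2,0.2,0.2,0.2]
}}

```text
clock: 7.28
position: [0.6069, 0.1032, 0.3535]
ee_rot: [0.0, 0.746, 0.666, 0.001]
contact_force: [-0.1, -0.4, -1.0]
width: 0.0371
gripper_force: 30.8
```

Call:
{"name": "carry_out", "arguments": {
  "linear": [
    [0,0,0],
    [0,0,-0.05],
    [0,0,-0.06],
    [0,0,-0.05],
    [0,0,-0.04],
    [0,0,0],
    [0,0,0]
  ],
  "angular": [
    [0,0,0],
    [0,0,0],
    [0,0,0],
    [0,0,0],
    [0,0,0],
    [0,0,0],
    [0,0,0]
  ],
  "hand": [0.2,0.2,0.2,0.2,0.2,0.2,0.2]
}}

```text
clock: 7.87
position: [0.6056, 0.1044, 0.2524]
ee_rot: [-0.001, 0.746, 0.666, -0.001]
contact_force: [0.4, 0.3, -0.3]
width: 0.0371
gripper_force: 30.8
```

Run:
```python
from h import *
s=manip.get_state();im=manip.get_image('wrist');t=manip.get_image('top')
print(s['position'],s['ee_rot'])
w=cv2.resize(im,(400,300));c=cv2.resize(t[150:350,180:420],(360,300))
o=np.zeros((300,760,3),np.uint8);o[:,:400]=w;o[:,400:]=c
cv2.imwrite('pics/p1.png',o[:,:,::-1])
```

```text
[0.60560371 0.10443134 0.25244912] [-5.67180636e-04  7.46011765e-01  6.65932135e-01 -7.18870477e-04]
```

View pics/p1.png

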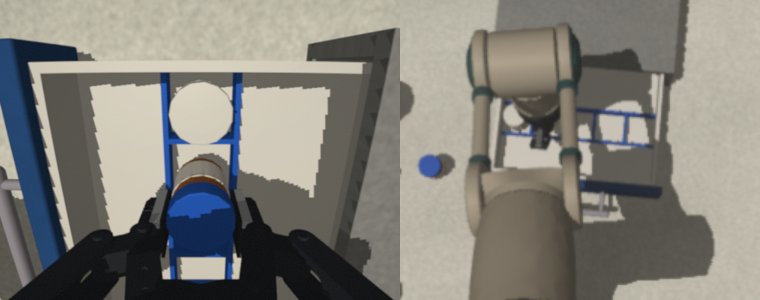

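The wrist view shows the held jar centred between the pocket rails at x≈201 (rails at 165 and 237). The stored white jar sits in the next pocket. I'll lower it now.

Call:
{"name": "carry_out", "arguments": {
  "linear": [
    [0,0,-0.03],
    [0,0,-0.02],
    [0,0,-0.015],
    [0,0,0],
    [0,0,0]
  ],
  "angular": [
    [0,0,0],
    [0,0,0],
    [0,0,0],
    [0,0,0],
    [0,0,0]
  ],
  "hand": [0.2,0.2,0.2,0.2,0.2]
}}

```text
clock: 8.38
position: [0.6066, 0.1043, 0.221]
ee_rot: [0.001, 0.746, 0.666, 0.001]
contact_force: [0.3, 0.2, 0.2]
width: 0.0374
gripper_force: 31.7
```

Call:
{"name": "carry_out", "arguments": {
  "linear": [
    [0,0,-0.002],
    [0,0,0],
    [0,0,0],
    [0,0,0],
    [0,0,0.04],
    [0,0,0.07],
    [0,0,0.075],
    [0,0,0.075]
  ],
  "angular": [
    [0,0,0],
    [0,0,0],
    [0,0,0],
    [0,0,0],
    [0,0,0],
    [0,0,0],
    [0,0,0],
    [0,0,0]
  ],
  "hand": [0.2,0.65,0.65,0.65,0.65,0.65,0.65,0.65]
}}

```text
clock: 9.05
position: [0.6058, 0.1042, 0.3499]
ee_rot: [-0.001, 0.746, 0.666, -0.001]
contact_force: [0.9, 0.4, 1.2]
width: 0.0554
gripper_force: 0.0
```

Call:
{"name": "carry_out", "arguments": {
  "linear": [
    [-0.0238,0.0655,0],
    [-0.0238,0.0655,0],
    [-0.0238,0.0655,0],
    [-0.0238,0.0655,0],
    [-0.0238,0.0655,0],
    [-0.0238,0.0655,0],
    [0,0,0],
    [0,0,0]
  ],
  "angular": [
    [0,0,0],
    [0,0,0],
    [0,0,0],
    [0,0,0],
    [0,0,0],
    [0,0,0],
    [0,0,0],
    [0,0,0]
  ],
  "hand": [0.9,0.9,0.9,0.9,0.9,0.9,0.9,0.9]
}}

```text
clock: 9.72
position: [0.5338, 0.3023, 0.349]
ee_rot: [0.0, 0.745, 0.667, -0.0]
contact_force: [-0.2, -1.1, -0.4]
width: 0.077
gripper_force: 0.0
```

```bash
python3 look.py 2
python3 - <<'E'
import sys;sys.path.insert(0,'.')
from h import *
s=manip.get_state();im=manip.get_image('wrist')
m,l,b=blobs(im,'blue',800)
for i,c,q in b: print('w',c,q,at('wrist',c,.055,s).round(4))
cv2.imwrite('pics/w2.png',im[:,:,::-1])
E
```

```text
blue [494.9 194.8] 210 [ 0.6863 -0.4525]
blue [278.2 226.6] 155 [0.6142 0.1042]
blue [311.6 226.6] 137 [0.6124 0.0209]
blue [442.8 256.5] 166 [ 0.5297 -0.3055]
blue [199.5 260.2] 156 [0.5341 0.301 ]
blue [266.4 269. ] 156 [0.5087 0.1345]
blue [326.4 274.6] 204 [ 0.4916 -0.013 ]
blue [440.2 312. ] 169 [ 0.3918 -0.2918]
black [474.1 286.4] 111 [ 0.4549 -0.3945]
[0.5338 0.3023 0.349 ] 0.077 9.7167
w [562.9  30.9] [ 514    0   96   71 5413] [0.6929 0.4094 0.055 ]
w [319.9 224.6] [ 294  197   53   56 2290] [0.5336 0.3043 0.055 ]
w [403.2 421.6] [393 385  25  75 871] [0.583  0.1282 0.055 ]
```

Call:
{"name": "carry_out", "arguments": {
  "linear": [
    [0,0,-0.061],
    [0,0,-0.061],
    [0,0,-0.061],
    [0,0,-0.061],
    [0,0,-0.061],
    [0,0,0],
    [0,0,0],
    [0,0,0]
  ],
  "angular": [
    [0,0,0],
    [0,0,0],
    [0,0,0],
    [0,0,0],
    [0,0,0],
    [0,0,0],
    [0,0,0],
    [0,0,0]
  ],
  "hand": [0.9,0.9,0.9,0.9,0.9,0.9,0.2,0.2],
  "force": 30
}}

```text
clock: 10.48
position: [0.536, 0.3002, 0.1981]
ee_rot: [0.0, 0.747, 0.665, 0.001]
contact_force: [0.3, 0.0, -0.3]
width: 0.0544
gripper_force: 0.0
```

Call:
{"name": "carry_out", "arguments": {
  "linear": [
    [0,0,0],
    [0,0,0],
    [0,0,0],
    [0,0,0.03],
    [0,0,0.07],
    [0,0,0.07],
    [0,0,0.07],
    [0,0,0.07]
  ],
  "angular": [
    [0,0,0],
    [0,0,0],
    [0,0,0],
    [0,0,0],
    [0,0,0],
    [0,0,0],
    [0,0,0],
    [0,0,0]
  ],
  "hand": [0.2,0.2,0.2,0.2,0.2,0.2,0.2,0.2]
}}

```text
clock: 11.15
position: [0.5343, 0.3006, 0.354]
ee_rot: [0.0, 0.746, 0.666, 0.0]
contact_force: [0.5, 0.1, -1.2]
width: 0.0369
gripper_force: 30.4
```

Call:
{"name": "carry_out", "arguments": {
  "linear": [
    [0.0166,-0.062,0],
    [0.0166,-0.062,0],
    [0.0166,-0.062,0],
    [0.0166,-0.062,0],
    [0.0166,-0.062,0],
    [0.0166,-0.062,0],
    [0.0166,-0.062,0],
    [0.0166,-0.062,0]
  ],
  "angular": [
    [0,0,0],
    [0,0,0],
    [0,0,0],
    [0,0,0],
    [0,0,0],
    [0,0,0],
    [0,0,0],
    [0,0,0]
  ],
  "hand": [0.2,0.2,0.2,0.2,0.2,0.2,0.2,0.2]
}}

```text
clock: 11.82
position: [0.601, 0.0513, 0.3525]
ee_rot: [0.0, 0.746, 0.666, 0.0]
contact_force: [0.5, -0.6, -1.7]
width: 0.0374
gripper_force: 30.4
```

Call:
{"name": "carry_out", "arguments": {
  "linear": [
    [0,0,0],
    [0,0,-0.05],
    [0,0,-0.06],
    [0,0,-0.06],
    [0,0,-0.04],
    [0,0,0],
    [0,0,0]
  ],
  "angular": [
    [0,0,0],
    [0,0,0],
    [0,0,0],
    [0,0,0],
    [0,0,0],
    [0,0,0],
    [0,0,0]
  ],
  "hand": [0.2,0.2,0.2,0.2,0.2,0.2,0.2]
}}

```text
clock: 12.4
position: [0.6008, 0.0531, 0.2464]
ee_rot: [-0.001, 0.746, 0.666, -0.001]
contact_force: [-0.5, 0.8, -0.7]
width: 0.037
gripper_force: 30.5
```

Call:
{"name": "carry_out", "arguments": {
  "linear": [
    [0,0,-0.02],
    [0,0,-0.02],
    [0,0,-0.016],
    [0,0,0],
    [0,0,0]
  ],
  "angular": [
    [0,0,0],
    [0,0,0],
    [0,0,0],
    [0,0,0],
    [0,0,0]
  ],
  "hand": [0.2,0.2,0.2,0.2,0.2]
}}

```text
clock: 12.82
position: [0.6021, 0.0527, 0.2198]
ee_rot: [0.001, 0.746, 0.666, 0.001]
contact_force: [0.3, -0.4, 2.4]
width: 0.0372
gripper_force: 32.2
```

Call:
{"name": "carry_out", "arguments": {
  "linear": [
    [0,0,0],
    [0,0,0],
    [0,0,0],
    [0,0,0.04],
    [0,0,0.07],
    [0,0,0.075],
    [0,0,0.075],
    [-0.0142,-0.0717,0]
  ],
  "angular": [
    [0,0,0],
    [0,0,0],
    [0,0,0],
    [0,0,0],
    [0,0,0],
    [0,0,0],
    [0,0,0],
    [0,0,0]
  ],
  "hand": [0.65,0.65,0.65,0.65,0.65,0.65,0.65,0.65]
}}

```text
clock: 13.48
position: [0.5969, 0.0208, 0.3567]
ee_rot: [0.004, 0.744, 0.668, 0.007]
contact_force: [2.6, -1.5, 0.4]
width: 0.0553
gripper_force: 0.0
```

Call:
{"name": "carry_out", "arguments": {
  "linear": [
    [-0.0142,-0.0717,0],
    [-0.0142,-0.0717,0],
    [-0.0142,-0.0717,0],
    [-0.0142,-0.0717,0],
    [-0.0142,-0.0717,0],
    [-0.0142,-0.0717,0],
    [-0.0142,-0.0717,0],
    [-0.0142,-0.0717,0]
  ],
  "angular": [
    [0,0,0],
    [0,0,0],
    [0,0,0],
    [0,0,0],
    [0,0,0],
    [0,0,0],
    [0,0,0],
    [0,0,0]
  ],
  "hand": [0.9,0.9,0.9,0.9,0.9,0.9,0.9,0.9]
}}

```text
clock: 14.15
position: [0.5364, -0.2715, 0.3485]
ee_rot: [-0.0, 0.746, 0.666, -0.0]
contact_force: [-0.5, -0.8, 0.5]
width: 0.0768
gripper_force: 0.0
```

Call:
{"name": "carry_out", "arguments": {
  "linear": [
    [-0.0142,-0.0717,0],
    [0,0,0],
    [0,0,0]
  ],
  "angular": [
    [0,0,0],
    [0,0,0],
    [0,0,0]
  ],
  "hand": [0.9,0.9,0.9]
}}

```text
clock: 14.4
position: [0.5295, -0.3077, 0.3481]
ee_rot: [-0.001, 0.747, 0.664, -0.0]
contact_force: [-0.3, 0.4, -0.3]
width: 0.0769
gripper_force: 0.0
```

```bash
cat > w.py <<'E'
from h import *
import sys
s=manip.get_state();im=manip.get_image('wrist')
for i,c,q in blobs(im,'blue',800)[2]: print('w',c,q[4],at('wrist',c,.055,s).round(4))
cv2.imwrite(f'pics/w{sys.argv[1]}.png',im[:,:,::-1])
E
python3 look.py 3; python3 w.py 3
python3 - <<'E'
import cv2
im=cv2.imread('pics/t3.png');cv2.imwrite('pics/t3c.png',im)
E
```

```text
blue [150.  210.4] 127 [0.6637 0.4303]
blue [274.9 226.7] 242 [0.6141 0.1124]
blue [297.3 227.8] 201 [0.6101 0.0566]
blue [326.6 225.3] 73 [ 0.6148 -0.0165]
blue [442.7 256.5] 161 [ 0.5297 -0.3052]
blue [319.  273.7] 238 [0.4943 0.0051]
black [470.1 271.7] 339 [ 0.4933 -0.3861]
[ 0.5295 -0.3077  0.3481] 0.0769 14.4
w [319.9 227.5] 2273 [ 0.5286 -0.304   0.055 ]
w [123.1 230.1] 2408 [ 0.3931 -0.2902  0.055 ]
```

View pics/t3.png

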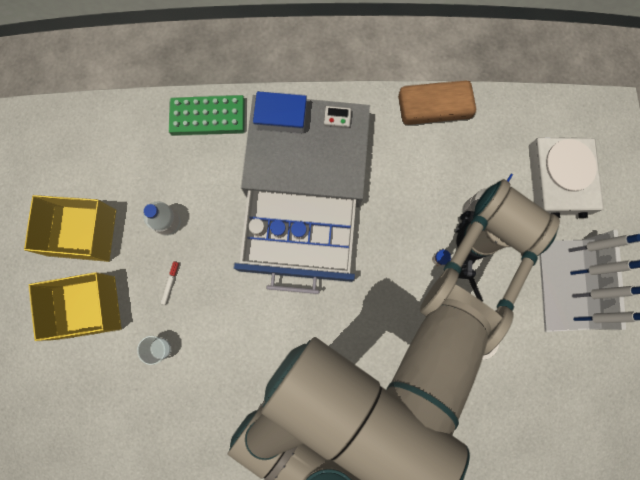

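Both left jars stand in pockets, at (278,228) and (299,229), and the marker is undisturbed. Next are the right-hand jars.

Call:
{"name": "carry_out", "arguments": {
  "linear": [
    [0,0,-0.0606],
    [0,0,-0.0606],
    [0,0,-0.0606],
    [0,0,-0.0606],
    [0,0,-0.0606],
    [0,0,0],
    [0,0,0],
    [0,0,0]
  ],
  "angular": [
    [0,0,0],
    [0,0,0],
    [0,0,0],
    [0,0,0],
    [0,0,0],
    [0,0,0],
    [0,0,0],
    [0,0,0]
  ],
  "hand": [0.9,0.9,0.9,0.9,0.9,0.9,0.2,0.2],
  "force": 30
}}

```text
clock: 15.17
position: [0.5312, -0.3052, 0.1987]
ee_rot: [0.001, 0.746, 0.666, 0.0]
contact_force: [0.5, -1.4, 1.0]
width: 0.0542
gripper_force: 0.0
```

Call:
{"name": "carry_out", "arguments": {
  "linear": [
    [0,0,0],
    [0,0,0],
    [0,0,0],
    [0,0,0.03],
    [0,0,0.07],
    [0,0,0.07],
    [0,0,0.07],
    [0,0,0.07]
  ],
  "angular": [
    [0,0,0],
    [0,0,0],
    [0,0,0],
    [0,0,0],
    [0,0,0],
    [0,0,0],
    [0,0,0],
    [0,0,0]
  ],
  "hand": [0.2,0.2,0.2,0.2,0.2,0.2,0.2,0.2]
}}

```text
clock: 15.83
position: [0.5298, -0.3056, 0.3547]
ee_rot: [0.001, 0.746, 0.666, 0.0]
contact_force: [0.3, -0.2, -0.9]
width: 0.0371
gripper_force: 30.3
```

Call:
{"name": "carry_out", "arguments": {
  "linear": [
    [0.0145,0.0682,0],
    [0.0145,0.0682,0],
    [0.0145,0.0682,0],
    [0.0145,0.0682,0],
    [0.0145,0.0682,0],
    [0.0145,0.0682,0],
    [0.0145,0.0682,0],
    [0.0145,0.0682,0]
  ],
  "angular": [
    [0,0,0],
    [0,0,0],
    [0,0,0],
    [0,0,0],
    [0,0,0],
    [0,0,0],
    [0,0,0],
    [0,0,0]
  ],
  "hand": [0.2,0.2,0.2,0.2,0.2,0.2,0.2,0.2]
}}

```text
clock: 16.5
position: [0.588, -0.0314, 0.3532]
ee_rot: [0.001, 0.746, 0.666, 0.001]
contact_force: [1.1, -0.4, -1.3]
width: 0.0374
gripper_force: 30.4
```

Call:
{"name": "carry_out", "arguments": {
  "linear": [
    [0.0145,0.0682,0],
    [0,0,0],
    [0,0,-0.05],
    [0,0,-0.06],
    [0,0,-0.06],
    [0,0,-0.04],
    [0,0,0],
    [0,0,0]
  ],
  "angular": [
    [0,0,0],
    [0,0,0],
    [0,0,0],
    [0,0,0],
    [0,0,0],
    [0,0,0],
    [0,0,0],
    [0,0,0]
  ],
  "hand": [0.2,0.2,0.2,0.2,0.2,0.2,0.2,0.2]
}}

```text
clock: 17.17
position: [0.5951, 0.0007, 0.247]
ee_rot: [-0.001, 0.746, 0.666, -0.001]
contact_force: [0.4, -0.2, -1.2]
width: 0.0373
gripper_force: 30.4
```

Call:
{"name": "carry_out", "arguments": {
  "linear": [
    [0,0,-0.02],
    [0,0,-0.02],
    [0,0,-0.016],
    [0,0,0],
    [0,0,0]
  ],
  "angular": [
    [0,0,0],
    [0,0,0],
    [0,0,0],
    [0,0,0],
    [0,0,0]
  ],
  "hand": [0.2,0.2,0.2,0.2,0.2]
}}

```text
clock: 17.58
position: [0.5963, 0.0009, 0.2202]
ee_rot: [0.001, 0.746, 0.666, 0.001]
contact_force: [1.3, -0.8, 3.2]
width: 0.0371
gripper_force: 32.2
```

Call:
{"name": "carry_out", "arguments": {
  "linear": [
    [0,0,0],
    [0,0,0],
    [0,0,0],
    [0,0,0.04],
    [0,0,0.07],
    [0,0,0.075],
    [0,0,0.075],
    [-0.0406,-0.0586,0]
  ],
  "angular": [
    [0,0,0],
    [0,0,0],
    [0,0,0],
    [0,0,0],
    [0,0,0],
    [0,0,0],
    [0,0,0],
    [0,0,0]
  ],
  "hand": [0.65,0.65,0.65,0.65,0.65,0.65,0.65,0.65]
}}

```text
clock: 18.25
position: [0.5798, -0.0257, 0.3571]
ee_rot: [0.006, 0.745, 0.667, 0.007]
contact_force: [1.9, -0.4, 0.9]
width: 0.0555
gripper_force: 0.0
```

Call:
{"name": "carry_out", "arguments": {
  "linear": [
    [-0.0406,-0.0586,0],
    [-0.0406,-0.0586,0],
    [-0.0406,-0.0586,0],
    [-0.0406,-0.0586,0],
    [-0.0406,-0.0586,0],
    [-0.0406,-0.0586,0],
    [-0.0406,-0.0586,0],
    [-0.0406,-0.0586,0]
  ],
  "angular": [
    [0,0,0],
    [0,0,0],
    [0,0,0],
    [0,0,0],
    [0,0,0],
    [0,0,0],
    [0,0,0],
    [0,0,0]
  ],
  "hand": [0.9,0.9,0.9,0.9,0.9,0.9,0.9,0.9]
}}

```text
clock: 18.92
position: [0.4113, -0.2635, 0.3491]
ee_rot: [-0.0, 0.746, 0.666, 0.0]
contact_force: [0.6, -0.7, -0.1]
width: 0.077
gripper_force: 0.0
```

Call:
{"name": "carry_out", "arguments": {
  "linear": [
    [-0.0406,-0.0586,0],
    [0,0,0],
    [0,0,0]
  ],
  "angular": [
    [0,0,0],
    [0,0,0],
    [0,0,0]
  ],
  "hand": [0.9,0.9,0.9]
}}

```text
clock: 19.17
position: [0.3913, -0.2932, 0.349]
ee_rot: [-0.0, 0.747, 0.664, 0.0]
contact_force: [-0.1, -0.3, 0.7]
width: 0.077
gripper_force: 0.0
```

```bash
python3 look.py 4; python3 w.py 4
```

```text
blue [494.9 194.8] 210 [ 0.6863 -0.4525]
blue [150.  210.4] 127 [0.6637 0.4303]
blue [275.  226.5] 243 [0.6146 0.1122]
blue [297.4 227.6] 205 [0.6106 0.0563]
blue [321.7 228.9] 241 [ 0.606  -0.0041]
blue [317.6 273.3] 245 [0.4953 0.0086]
blue [440.3 312.2] 153 [ 0.3913 -0.292 ]
[ 0.3913 -0.2932  0.349 ] 0.077 19.1667
w [318.8 227.4] 2257 [ 0.3902 -0.2902  0.055 ]
```

Call:
{"name": "carry_out", "arguments": {
  "linear": [
    [0,0,-0.0606],
    [0,0,-0.0606],
    [0,0,-0.0606],
    [0,0,-0.0606],
    [0,0,-0.0606],
    [0,0,0],
    [0,0,0],
    [0,0,0]
  ],
  "angular": [
    [0,0,0],
    [0,0,0],
    [0,0,0],
    [0,0,0],
    [0,0,0],
    [0,0,0],
    [0,0,0],
    [0,0,0]
  ],
  "hand": [0.9,0.9,0.9,0.9,0.9,0.9,0.2,0.2],
  "force": 30
}}

```text
clock: 19.93
position: [0.3935, -0.2917, 0.1988]
ee_rot: [0.001, 0.746, 0.666, 0.0]
contact_force: [0.2, -0.0, 0.2]
width: 0.0544
gripper_force: 0.0
```

Call:
{"name": "carry_out", "arguments": {
  "linear": [
    [0,0,0],
    [0,0,0],
    [0,0,0],
    [0,0,0.03],
    [0,0,0.07],
    [0,0,0.07],
    [0,0,0.07],
    [0,0,0.07]
  ],
  "angular": [
    [0,0,0],
    [0,0,0],
    [0,0,0],
    [0,0,0],
    [0,0,0],
    [0,0,0],
    [0,0,0],
    [0,0,0]
  ],
  "hand": [0.2,0.2,0.2,0.2,0.2,0.2,0.2,0.2]
}}

```text
clock: 20.6
position: [0.392, -0.2916, 0.3553]
ee_rot: [0.001, 0.746, 0.666, 0.0]
contact_force: [0.1, -0.2, -1.1]
width: 0.0371
gripper_force: 30.4
```

Call:
{"name": "carry_out", "arguments": {
  "linear": [
    [0.0492,0.0603,0],
    [0.0492,0.0603,0],
    [0.0492,0.0603,0],
    [0.0492,0.0603,0],
    [0.0492,0.0603,0],
    [0.0492,0.0603,0],
    [0.0492,0.0603,0],
    [0.0492,0.0603,0]
  ],
  "angular": [
    [0,0,0],
    [0,0,0],
    [0,0,0],
    [0,0,0],
    [0,0,0],
    [0,0,0],
    [0,0,0],
    [0,0,0]
  ],
  "hand": [0.2,0.2,0.2,0.2,0.2,0.2,0.2,0.2]
}}

```text
clock: 21.27
position: [0.5899, -0.049, 0.3538]
ee_rot: [0.001, 0.746, 0.666, 0.0]
contact_force: [0.5, -1.0, -1.4]
width: 0.0371
gripper_force: 30.4
```

Call:
{"name": "carry_out", "arguments": {
  "linear": [
    [0,0,0],
    [0,0,0],
    [0,0,-0.05],
    [0,0,-0.06],
    [0,0,-0.06],
    [0,0,-0.04],
    [0,0,0],
    [0,0,0]
  ],
  "angular": [
    [0,0,0],
    [0,0,0],
    [0,0,0],
    [0,0,0],
    [0,0,0],
    [0,0,0],
    [0,0,0],
    [0,0,0]
  ],
  "hand": [0.2,0.2,0.2,0.2,0.2,0.2,0.2,0.2]
}}

```text
clock: 21.93
position: [0.5884, -0.0517, 0.2475]
ee_rot: [-0.001, 0.747, 0.665, -0.001]
contact_force: [-0.4, -0.8, 0.2]
width: 0.0371
gripper_force: 30.5
```

Call:
{"name": "carry_out", "arguments": {
  "linear": [
    [0,0,-0.02],
    [0,0,-0.02],
    [0,0,-0.016],
    [0,0,0],
    [0,0,0]
  ],
  "angular": [
    [0,0,0],
    [0,0,0],
    [0,0,0],
    [0,0,0],
    [0,0,0]
  ],
  "hand": [0.2,0.2,0.2,0.2,0.2]
}}

```text
clock: 22.35
position: [0.59, -0.051, 0.2205]
ee_rot: [0.001, 0.746, 0.666, 0.001]
contact_force: [0.9, -0.8, 1.4]
width: 0.0368
gripper_force: 32.0
```

Call:
{"name": "carry_out", "arguments": {
  "linear": [
    [0,0,0],
    [0,0,0],
    [0,0,0],
    [0,0,0.04],
    [0,0,0.07],
    [0,0,0.075],
    [0,0,0.075],
    [0,0,0]
  ],
  "angular": [
    [0,0,0],
    [0,0,0],
    [0,0,0],
    [0,0,0],
    [0,0,0],
    [0,0,0],
    [0,0,0],
    [0,0,0]
  ],
  "hand": [0.65,0.65,0.65,0.65,0.65,0.65,0.65,0.65]
}}

```text
clock: 23.02
position: [0.5912, -0.051, 0.3576]
ee_rot: [0.006, 0.746, 0.666, 0.004]
contact_force: [0.9, -0.2, 0.2]
width: 0.0559
gripper_force: 0.0
```

```bash
python3 look.py 5
python3 - <<'E'
import cv2,numpy as np
im=cv2.imread('pics/t5.png')
o=np.zeros((400,800,3),np.uint8)
o[:,:400]=cv2.resize(im[240:320,140:220],(400,400),interpolation=cv2.INTER_CUBIC);o[:,400:]=cv2.resize(im[240:320,430:510],(400,400),interpolation=cv2.INTER_CUBIC)
cv2.imwrite('pics/t5c.png',o)
E
```

```text
blue [494.9 194.8] 210 [ 0.6863 -0.4525]
blue [150.  210.4] 127 [0.6637 0.4303]
blue [324.6 230. ] 106 [ 0.6031 -0.0113]
blue [282.2 269.9] 120 [0.5057 0.0956]
blue [333.5 274.6] 186 [ 0.4912 -0.0305]
black [474.1 286.4] 112 [ 0.4549 -0.3945]
[ 0.5912 -0.051   0.3576] 0.0559 23.0167
```

View pics/t5c.png

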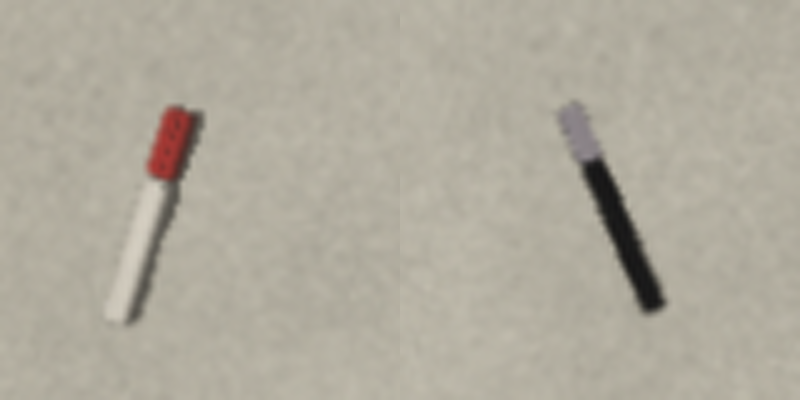

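Both tools are where they were: the marker's red cap is at crop left (170,145), and the spatula handle is at crop right (622,235).

Run:
```python
from h import *
im=cv2.imread('pics/t5.png')[:,:,::-1].copy()
def line(pts,z):
    W=np.array([at('top',p,z)[:2] for p in pts]);c=W.mean(0);u=np.linalg.svd(W-c)[2][0];u*=np.sign(u[0]);t=(W-c)@u
    print(c.round(4),np.degrees(np.arctan2(u[1],u[0])).round(2),t.min().round(4),t.max().round(4),'mid',(c+u*(t.min()+t.max())/2).round(4))
m,l,b=blobs(im,'black',15)
for i,c,q in b:
    if 420<c[0]<520 and 230<c[1]<320: line(np.argwhere(l==i)[:,::-1],.012)
roi=np.zeros(im.shape[:2],bool);roi[258:308,158:184]=1
mm=((im.max(2)>205)&roi)|((im[...,0].astype(int)-im[...,2]>60)&roi)
line(np.argwhere(mm)[:,::-1],.015)
f=lambda x,y,z:at('top',(140+x/5-.4,240+y/5-.4),z)[:2]
g=lambda x,y,z:at('top',(430+(x-400)/5-.4,240+y/5-.4),z)[:2]
for A,B in((f(115,320,.012),f(180,107,.012)),(g(652,308,.01),g(571,102,.004))):
    d=B-A;print(A,B,(A+B)/2,np.linalg.norm(d),np.degrees(np.arctan2(d[1],d[0])))
```

```text
[ 0.455  -0.3944] 20.36 -0.0405 0.0392 mid [ 0.4543 -0.3946]
[0.5026 0.3835] -17.64 -0.064 0.035 mid [0.4888 0.3879]
[0.42963337 0.40587243] [0.53839482 0.37307013] [0.4840141  0.38947128] 0.11360037334172077 -16.783234872235706
[ 0.41629497 -0.40860118] [ 0.52504054 -0.37339785] [ 0.47066775 -0.39099951] 0.11430166830683888 17.937905112177678
```

Call:
{"name": "carry_out", "arguments": {
  "linear": [
    [-0.0187,-0.0489,-0.0143],
    [-0.0187,-0.0489,-0.0143],
    [-0.0187,-0.0489,-0.0143],
    [-0.0187,-0.0489,-0.0143],
    [-0.0187,-0.0489,-0.0143],
    [-0.0187,-0.0489,-0.0143],
    [-0.0187,-0.0489,-0.0143],
    [-0.0187,-0.0489,-0.0143]
  ],
  "angular": [
    [0,0,-0.994],
    [0,0,-0.994],
    [0,0,-0.994],
    [0,0,-0.994],
    [0,0,-0.994],
    [0,0,-0.994],
    [0,0,-0.994],
    [0,0,-0.994]
  ],
  "hand": [0.6,0.6,0.6,0.6,0.6,0.6,0.6,0.6]
}}

```text
clock: 23.73
position: [0.5132, -0.247, 0.2906]
ee_rot: [-0.001, 0.918, 0.397, -0.001]
contact_force: [0.7, 0.2, 0.8]
width: 0.0509
gripper_force: 0.0
```

Call:
{"name": "carry_out", "arguments": {
  "linear": [
    [-0.0187,-0.0489,-0.0143],
    [-0.0187,-0.0489,-0.0143],
    [-0.0187,-0.0489,-0.0143],
    [-0.0187,-0.0489,-0.0143],
    [-0.0187,-0.0489,-0.0143],
    [-0.0187,-0.0489,-0.0143],
    [0,0,0],
    [0,0,0]
  ],
  "angular": [
    [0,0,-0.994],
    [0,0,-0.994],
    [0,0,-0.994],
    [0,0,-0.994],
    [0,0,-0.994],
    [0,0,-0.994],
    [0,0,0],
    [0,0,0]
  ],
  "hand": [0.6,0.6,0.6,0.6,0.6,0.6,0.6,0.6]
}}

```text
clock: 24.4
position: [0.4572, -0.3936, 0.2476]
ee_rot: [-0.002, 0.985, 0.17, -0.001]
contact_force: [0.0, 0.2, -0.4]
width: 0.0512
gripper_force: 0.0
```

```bash
python3 w.py 5; python3 -c "
from h import *
print({k:manip.get_state()[k] for k in ('position','ee_rot','width','clock')})"
```

```text
{'position': array([ 0.45764609, -0.39274133,  0.24811401]), 'ee_rot': array([-1.55327987e-03,  9.85297417e-01,  1.70839265e-01, -7.30287505e-04]), 'width': 0.05166864413281681, 'clock': 24.45}
```

View pics/w5.png

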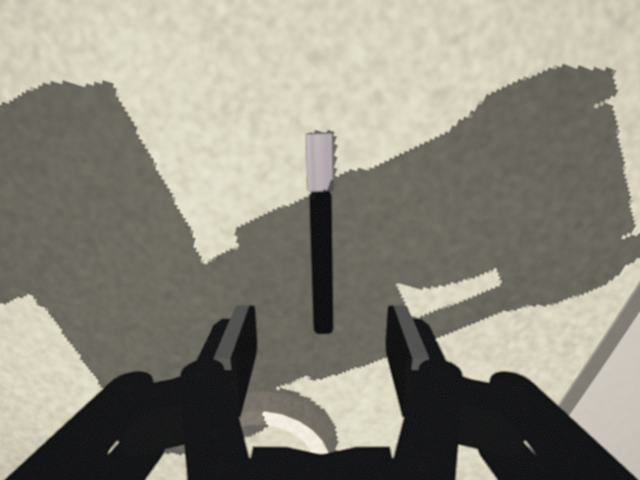

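The spatula (319,130)–(323,330) lies along the finger plane, centred between the pads. I'll descend and grip it.

Call:
{"name": "carry_out", "arguments": {
  "linear": [
    [0,0,-0.05],
    [0,0,-0.05],
    [0,0,-0.03],
    [0,0,-0.014],
    [0,0,0],
    [0,0,0],
    [0,0,0],
    [0,0,0]
  ],
  "angular": [
    [0,0,0],
    [0,0,0],
    [0,0,0],
    [0,0,0],
    [0,0,0],
    [0,0,0],
    [0,0,0],
    [0,0,0]
  ],
  "hand": [0.6,0.6,0.6,0.6,0.6,0.0,0.0,0.0],
  "force": 30
}}

```text
clock: 25.12
position: [0.4589, -0.3932, 0.179]
ee_rot: [0.001, 0.985, 0.171, 0.001]
contact_force: [-0.3, 0.4, 0.2]
width: 0.0154
gripper_force: 0.0
```

Call:
{"name": "carry_out", "arguments": {
  "linear": [
    [0,0,0],
    [0,0,0],
    [0,0,0],
    [0,0,0]
  ],
  "angular": [
    [0,0,0],
    [0,0,0],
    [0,0,0],
    [0,0,0]
  ],
  "hand": [0,0,0,0]
}}

```text
clock: 25.45
position: [0.4588, -0.3933, 0.179]
ee_rot: [0.001, 0.985, 0.171, 0.001]
contact_force: [-0.0, 0.2, 5.5]
width: 0.0105
gripper_force: 31.3
```

Call:
{"name": "carry_out", "arguments": {
  "linear": [
    [0,0,0.04],
    [0,0,0.067],
    [0,0,0.067],
    [0,0,0.067],
    [0.0106,0.0545,0],
    [0.0106,0.0545,0],
    [0.0106,0.0545,0],
    [0.0106,0.0545,0]
  ],
  "angular": [
    [0,0,0],
    [0,0,0],
    [0,0,0],
    [0,0,0],
    [0,0,0.994],
    [0,0,0.994],
    [0,0,0.994],
    [0,0,0.994]
  ],
  "hand": [0,0,0,0,0,0,0,0]
}}

```text
clock: 26.12
position: [0.4792, -0.283, 0.2985]
ee_rot: [0.0, 0.945, 0.326, 0.0]
contact_force: [0.8, -1.1, -0.8]
width: 0.0109
gripper_force: 30.6
```

Call:
{"name": "carry_out", "arguments": {
  "linear": [
    [0.0106,0.0545,0],
    [0.0106,0.0545,0],
    [0.0106,0.0545,0],
    [0.0106,0.0545,0],
    [0.0106,0.0545,0],
    [0.0106,0.0545,0],
    [0.0106,0.0545,0],
    [0.0106,0.0545,0]
  ],
  "angular": [
    [0,0,0.994],
    [0,0,0.994],
    [0,0,0.994],
    [0,0,0.994],
    [0,0,0.994],
    [0,0,0.994],
    [0,0,0.994],
    [0,0,0.994]
  ],
  "hand": [0,0,0,0,0,0,0,0]
}}

```text
clock: 26.78
position: [0.5217, -0.0647, 0.2982]
ee_rot: [0.0, 0.795, 0.606, -0.0]
contact_force: [0.2, -1.2, 0.2]
width: 0.0108
gripper_force: 30.6
```

Call:
{"name": "carry_out", "arguments": {
  "linear": [
    [0.0106,0.0545,0],
    [0.0106,0.0545,0],
    [0,0,0],
    [0,0,0]
  ],
  "angular": [
    [0,0,0.994],
    [0,0,0.994],
    [0,0,0],
    [0,0,0]
  ],
  "hand": [0,0,0,0]
}}

```text
clock: 27.12
position: [0.5324, -0.0103, 0.2981]
ee_rot: [0.0, 0.745, 0.667, -0.0]
contact_force: [0.4, -0.1, -0.2]
width: 0.0107
gripper_force: 30.6
```

```bash
python3 w.py 6; python3 -c "
from h import *
print({k:manip.get_state()[k] for k in ('position','ee_rot','width','clock')})"
```

```text
w [230.8 175.3] 12002 [0.4895 0.0404 0.055 ]
w [443.  167.8] 24276 [0.6017 0.0319 0.055 ]
{'position': array([ 0.53234076, -0.01128399,  0.29809816]), 'ee_rot': array([ 1.89253224e-04,  7.45884361e-01,  6.66075370e-01, -2.93692666e-04]), 'width': 0.010657083480174214, 'clock': 27.1667}
```

View pics/w6.png

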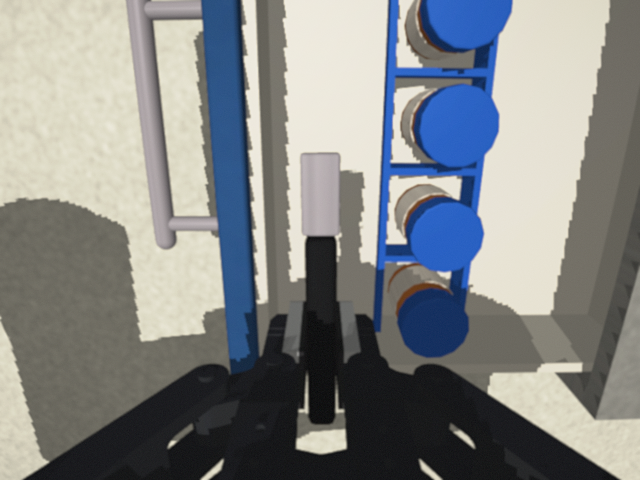

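The spatula hangs over the trough, parallel to it. All four blue jars stand in pockets. I'll check the lateral clearance.

Run:
```python
from h import *
s=manip.get_state();u=np.array([.9932,-.1167]);p=s['position'][:2]
for px,z in (((388,200),.044),((245,200),.088),((262,200),.078),((285,200),.034),((320,300),.13)):
    w=at('wrist',px,z,s);print(px,w.round(4),'u-offset from tool',((w[:2]-p)@u).round(4))
```

```text
(388, 200) [0.5732 0.0139 0.044 ] u-offset from tool 0.0376
(245, 200) [0.5019 0.0321 0.088 ] u-offset from tool -0.0353
(262, 200) [0.5079 0.0291 0.078 ] u-offset from tool -0.029
(285, 200) [0.5138 0.0182 0.034 ] u-offset from tool -0.0219
(320, 300) [ 0.5329 -0.0008  0.13  ] u-offset from tool -0.0007
```

Call:
{"name": "carry_out", "arguments": {
  "linear": [
    [0.008,-0.001,-0.03],
    [0,0,-0.05],
    [0,0,-0.05],
    [0,0,-0.025],
    [0,0,-0.01],
    [0,0,0],
    [0,0,0]
  ],
  "angular": [
    [0,0,0],
    [0,0,0],
    [0,0,0],
    [0,0,0],
    [0,0,0],
    [0,0,0],
    [0,0,0]
  ],
  "hand": [0,0,0,0,0,0,0]
}}

```text
clock: 27.75
position: [0.5368, -0.0128, 0.216]
ee_rot: [0.0, 0.747, 0.665, 0.0]
contact_force: [0.4, 0.7, -0.5]
width: 0.0109
gripper_force: 30.7
```

Lower it 2 mm more, then release and rise.

Call:
{"name": "carry_out", "arguments": {
  "linear": [
    [0,0,-0.004],
    [0,0,0],
    [0,0,0]
  ],
  "angular": [
    [0,0,0],
    [0,0,0],
    [0,0,0]
  ],
  "hand": [0,0,0]
}}

```text
clock: 28.0
position: [0.5367, -0.0121, 0.2144]
ee_rot: [0.001, 0.746, 0.666, 0.0]
contact_force: [-0.7, 0.9, 0.2]
width: 0.0104
gripper_force: 30.7
```

Call:
{"name": "carry_out", "arguments": {
  "linear": [
    [0,0,0],
    [0,0,0],
    [0,0,0.03],
    [0,0,0.07],
    [0,0,0.07],
    [0,0,0.07],
    [0,0,0],
    [0,0,0]
  ],
  "angular": [
    [0,0,0],
    [0,0,0],
    [0,0,0],
    [0,0,0],
    [0,0,0],
    [0,0,0],
    [0,0,0],
    [0,0,0]
  ],
  "hand": [0.3,0.3,0.3,0.3,0.3,0.3,0.3,0.3]
}}

```text
clock: 28.67
position: [0.5369, -0.0119, 0.3361]
ee_rot: [0.002, 0.746, 0.666, 0.002]
contact_force: [-1.2, -0.0, 0.7]
width: 0.0257
gripper_force: 0.0
```

```bash
python3 look.py 6;python3 w.py 7
python3 - <<'E'
import cv2,numpy as np
im=cv2.imread('pics/t6.png')
o=np.zeros((300,760,3),np.uint8)
o[:,:360]=cv2.resize(im[180:330,140:320],(360,300),interpolation=cv2.INTER_CUBIC);o[:,360:]=cv2.resize(cv2.imread('pics/w7.png'),(400,300))
cv2.imwrite('pics/t6c.png',o)
E
```

```text
blue [494.9 194.8] 210 [ 0.6863 -0.4525]
blue [150.  210.4] 128 [0.6637 0.4303]
blue [275.  227.9] 244 [0.6111 0.1122]
blue [261.3 269.5] 169 [0.5078 0.1471]
blue [321.  275.3] 180 [4.902e-01 3.000e-04]
[ 0.5369 -0.0119  0.3361] 0.0257 28.6667
w [229.3 158.6] 8896 [0.4858 0.0442 0.055 ]
w [412.7 150.9] 18685 [0.5977 0.0361 0.055 ]
```

View pics/t6c.png

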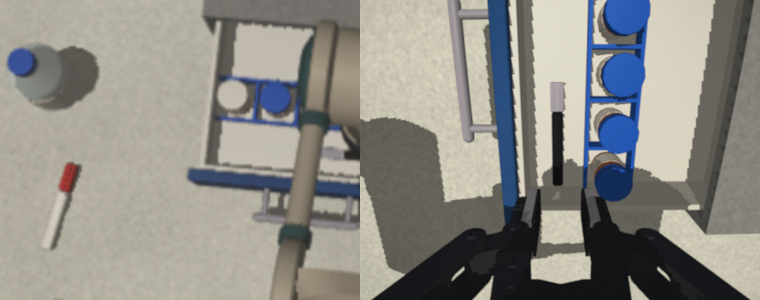

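The spatula lies flat in the trough at (557,80)–(557,185) in the wrist panel, and the marker is undisturbed. Marker next.

Call:
{"name": "carry_out", "arguments": {
  "linear": [
    [-0.0059,0.0445,-0.0096],
    [-0.0059,0.0445,-0.0096],
    [-0.0059,0.0445,-0.0096],
    [-0.0059,0.0445,-0.0096],
    [-0.0059,0.0445,-0.0096],
    [-0.0059,0.0445,-0.0096],
    [-0.0059,0.0445,-0.0096],
    [-0.0059,0.0445,-0.0096]
  ],
  "angular": [
    [0,0,0.9636],
    [0,0,0.9636],
    [0,0,0.9636],
    [0,0,0.9636],
    [0,0,0.9636],
    [0,0,0.9636],
    [0,0,0.9636],
    [0,0,0.9636]
  ],
  "hand": [0.6,0.6,0.6,0.6,0.6,0.6,0.6,0.6]
}}

```text
clock: 29.43
position: [0.5118, 0.1669, 0.2928]
ee_rot: [-0.002, 0.507, 0.862, -0.002]
contact_force: [1.1, 0.0, -0.3]
width: 0.0512
gripper_force: 0.0
```

Call:
{"name": "carry_out", "arguments": {
  "linear": [
    [-0.0059,0.0445,-0.0096],
    [-0.0059,0.0445,-0.0096],
    [-0.0059,0.0445,-0.0096],
    [-0.0059,0.0445,-0.0096],
    [-0.0059,0.0445,-0.0096],
    [-0.0059,0.0445,-0.0096],
    [-0.0059,0.0445,-0.0096],
    [-0.0059,0.0445,-0.0096]
  ],
  "angular": [
    [0,0,0.9636],
    [0,0,0.9636],
    [0,0,0.9636],
    [0,0,0.9636],
    [0,0,0.9636],
    [0,0,0.9636],
    [0,0,0.9636],
    [0,0,0.9636]
  ],
  "hand": [0.6,0.6,0.6,0.6,0.6,0.6,0.6,0.6]
}}

```text
clock: 30.1
position: [0.4882, 0.3447, 0.2542]
ee_rot: [-0.002, 0.222, 0.975, -0.002]
contact_force: [0.2, -0.1, 0.4]
width: 0.051
gripper_force: 0.0
```

Call:
{"name": "carry_out", "arguments": {
  "linear": [
    [-0.0059,0.0445,-0.0096],
    [-0.0059,0.0445,-0.0096],
    [0,0,0],
    [0,0,0]
  ],
  "angular": [
    [0,0,0.9636],
    [0,0,0.9636],
    [0,0,0],
    [0,0,0]
  ],
  "hand": [0.6,0.6,0.6,0.6]
}}

```text
clock: 30.43
position: [0.4823, 0.389, 0.2447]
ee_rot: [-0.002, 0.147, 0.989, -0.002]
contact_force: [0.3, -0.5, 0.3]
width: 0.0512
gripper_force: 0.0
```

```bash
python3 w.py 8; python3 -c "
from h import *
print({k:manip.get_state()[k] for k in ('position','ee_rot','width','clock')})
t=cv2.cvtColor(manip.get_image('top'),cv2.COLOR_RGB2BGR);cv2.imwrite('pics/t8.png',t)
w=cv2.resize(cv2.imread('pics/w8.png'),(400,300));c=cv2.resize(t[180:330,220:400],(360,300),interpolation=cv2.INTER_CUBIC)
cv2.imwrite('pics/t8c.png',np.hstack([w,c]))"
```

```text
{'position': array([0.48258962, 0.38822271, 0.24522782]), 'ee_rot': array([-0.00148714,  0.14771325,  0.98902783, -0.00159119]), 'width': 0.050894172574098714, 'clock': 30.4833}
```

View pics/t8c.png

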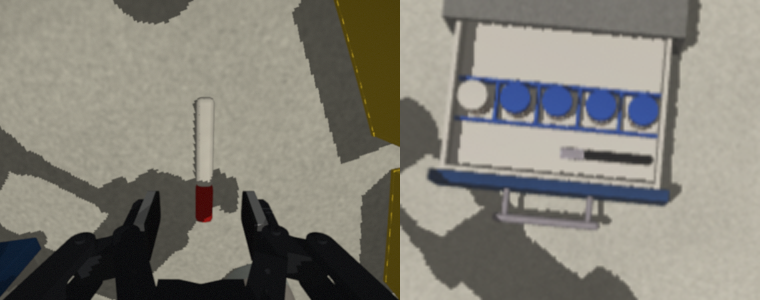

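The marker sits between the fingers and is aligned. The spatula is flat in the right half of the trough, and all the jars are in their pockets.

Call:
{"name": "carry_out", "arguments": {
  "linear": [
    [0,0,-0.05],
    [0,0,-0.05],
    [0,0,-0.022],
    [0,0,-0.012],
    [0,0,0],
    [0,0,0],
    [0,0,0],
    [0,0,0]
  ],
  "angular": [
    [0,0,0],
    [0,0,0],
    [0,0,0],
    [0,0,0],
    [0,0,0],
    [0,0,0],
    [0,0,0],
    [0,0,0]
  ],
  "hand": [0.6,0.6,0.6,0.6,0.6,0.0,0.0,0.0],
  "force": 30
}}

```text
clock: 31.2
position: [0.484, 0.3888, 0.1816]
ee_rot: [0.001, 0.148, 0.989, 0.001]
contact_force: [0.8, 0.5, 0.3]
width: 0.0152
gripper_force: 0.0
```

Call:
{"name": "carry_out", "arguments": {
  "linear": [
    [0,0,0],
    [0,0,0],
    [0,0,0],
    [0,0,0]
  ],
  "angular": [
    [0,0,0],
    [0,0,0],
    [0,0,0],
    [0,0,0]
  ],
  "hand": [0,0,0,0]
}}

```text
clock: 31.53
position: [0.484, 0.3889, 0.1817]
ee_rot: [0.001, 0.148, 0.989, 0.001]
contact_force: [0.9, -0.7, 5.6]
width: 0.0142
gripper_force: 32.3
```

Call:
{"name": "carry_out", "arguments": {
  "linear": [
    [0,0,0.04],
    [0,0,0.07],
    [0,0,0.07],
    [0,0,0.07],
    [0.0076,-0.0296,0],
    [0.0076,-0.0296,0],
    [0.0076,-0.0296,0],
    [0.0076,-0.0296,0]
  ],
  "angular": [
    [0,0,0],
    [0,0,0],
    [0,0,0],
    [0,0,0],
    [0,0,-0.9636],
    [0,0,-0.9636],
    [0,0,-0.9636],
    [0,0,-0.9636]
  ],
  "hand": [0,0,0,0,0,0,0,0]
}}

```text
clock: 32.2
position: [0.4983, 0.3287, 0.3055]
ee_rot: [0.0, 0.3, 0.954, 0.0]
contact_force: [-0.3, 0.0, -0.3]
width: 0.0139
gripper_force: 31.6
```

Call:
{"name": "carry_out", "arguments": {
  "linear": [
    [0.0076,-0.0296,0],
    [0.0076,-0.0296,0],
    [0.0076,-0.0296,0],
    [0.0076,-0.0296,0],
    [0.0076,-0.0296,0],
    [0.0076,-0.0296,0],
    [0.0076,-0.0296,0],
    [0.0076,-0.0296,0]
  ],
  "angular": [
    [0,0,-0.9636],
    [0,0,-0.9636],
    [0,0,-0.9636],
    [0,0,-0.9636],
    [0,0,-0.9636],
    [0,0,-0.9636],
    [0,0,-0.9636],
    [0,0,-0.9636]
  ],
  "hand": [0,0,0,0,0,0,0,0]
}}

```text
clock: 32.87
position: [0.5288, 0.2102, 0.3051]
ee_rot: [-0.0, 0.575, 0.818, -0.0]
contact_force: [0.6, -0.4, -1.0]
width: 0.0134
gripper_force: 31.6
```

Call:
{"name": "carry_out", "arguments": {
  "linear": [
    [0.0076,-0.0296,0],
    [0.0076,-0.0296,0],
    [0.0076,-0.0296,0],
    [0.0076,-0.0296,0],
    [0.0076,-0.0296,0],
    [0.0076,-0.0296,0],
    [0,0,0],
    [0,0,0]
  ],
  "angular": [
    [0,0,-0.9636],
    [0,0,-0.9636],
    [0,0,-0.9636],
    [0,0,-0.9636],
    [0,0,-0.9636],
    [0,0,-0.9636],
    [0,0,0],
    [0,0,0]
  ],
  "hand": [0,0,0,0,0,0,0,0]
}}

```text
clock: 33.53
position: [0.5517, 0.1217, 0.3051]
ee_rot: [-0.0, 0.746, 0.666, -0.0]
contact_force: [1.3, -0.6, 0.1]
width: 0.0135
gripper_force: 31.6
```

```bash
python3 w.py 9; python3 -c "
from h import *
print({k:manip.get_state()[k] for k in ('position','ee_rot','width','clock')})"
```

```text
w [221.3 230.7] 7878 [0.4959 0.1409 0.055 ]
w [411.4 282.9] 9156 [0.6029 0.0958 0.055 ]
{'position': array([0.55156666, 0.12226976, 0.30513771]), 'ee_rot': array([-3.89137634e-04,  7.45877178e-01,  6.66083390e-01,  3.16253043e-05]), 'width': 0.01374580590809387, 'clock': 33.5833}
```

View pics/w9.png

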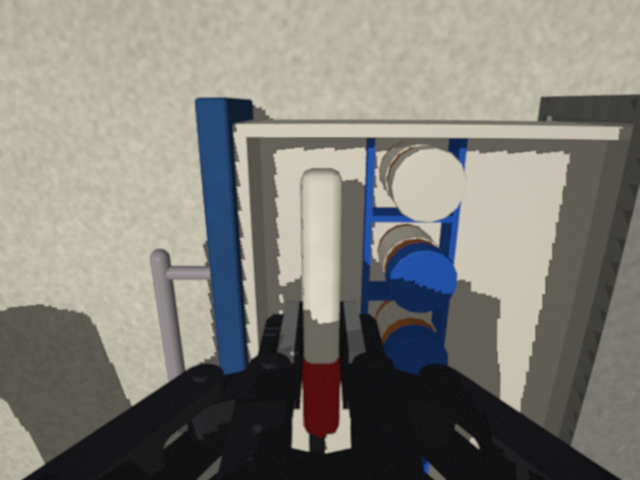

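Run:
```python
from h import *
s=manip.get_state();p=s['position'][:2];u=np.array([.9932,-.1167]);v=np.array([.1167,.9932])
for n,px,z in (('end',(321,170),.136),('near',(321,435),.136),('wall',(321,138),.078),('floorend',(321,150),.034),('div',(367,220),.044),('front',(246,220),.078)):
    w=at('wrist',px,z,s)[:2]-p;print(n,(w@u).round(4),(w@v).round(4))
```

```text
end -0.0006 0.0599
near -0.0001 -0.0563
wall -0.0007 0.0663
floorend -0.0007 0.056
div 0.0268 0.0162
front -0.0387 0.0255
```

Call:
{"name": "carry_out", "arguments": {
  "linear": [
    [-0.008,-0.003,-0.03],
    [0,0,-0.05],
    [0,0,-0.05],
    [0,0,-0.03],
    [0,0,-0.015],
    [0,0,0],
    [0,0,0]
  ],
  "angular": [
    [0,0,0],
    [0,0,0],
    [0,0,0],
    [0,0,0],
    [0,0,0],
    [0,0,0],
    [0,0,0]
  ],
  "hand": [0,0,0,0,0,0,0]
}}

```text
clock: 34.17
position: [0.5479, 0.1213, 0.2179]
ee_rot: [0.0, 0.746, 0.666, 0.0]
contact_force: [0.4, 0.4, 0.1]
width: 0.0136
gripper_force: 31.6
```

Call:
{"name": "carry_out", "arguments": {
  "linear": [
    [0,0,-0.002],
    [0,0,0],
    [0,0,0]
  ],
  "angular": [
    [0,0,0],
    [0,0,0],
    [0,0,0]
  ],
  "hand": [0,0,0]
}}

```text
clock: 34.42
position: [0.5479, 0.1208, 0.2172]
ee_rot: [0.0, 0.746, 0.666, 0.0]
contact_force: [0.9, -0.5, 0.7]
width: 0.0137
gripper_force: 31.6
```

Call:
{"name": "carry_out", "arguments": {
  "linear": [
    [0,0,-0.002],
    [0,0,0],
    [0,0,0],
    [0,0,0.03],
    [0,0,0.07],
    [0,0,0.07],
    [0,0,0.07],
    [0,0,0]
  ],
  "angular": [
    [0,0,0],
    [0,0,0],
    [0,0,0],
    [0,0,0],
    [0,0,0],
    [0,0,0],
    [0,0,0],
    [0,0,0]
  ],
  "hand": [0,0.35,0.35,0.35,0.35,0.35,0.35,0.35]
}}

```text
clock: 35.08
position: [0.5496, 0.1208, 0.3428]
ee_rot: [0.004, 0.746, 0.666, 0.005]
contact_force: [0.9, 0.9, -0.2]
width: 0.03
gripper_force: 0.0
```

Call:
{"name": "carry_out", "arguments": {
  "linear": [
    [-0.0473,-0.0243,0],
    [-0.0473,-0.0243,0],
    [-0.0473,-0.0243,0],
    [-0.0473,-0.0243,0],
    [0,0,0],
    [0,0,0]
  ],
  "angular": [
    [0,0,0],
    [0,0,0],
    [0,0,0],
    [0,0,0],
    [0,0,0],
    [0,0,0]
  ],
  "hand": [0.3,0.3,0.3,0.3,0.3,0.3]
}}

```text
clock: 35.58
position: [0.4519, 0.0717, 0.3358]
ee_rot: [-0.0, 0.746, 0.665, -0.0]
contact_force: [0.9, 0.5, 0.3]
width: 0.0257
gripper_force: 0.0
```

```bash
python3 look.py 10; python3 w.py 10; python3 -c "
from h import *
t=cv2.imread('pics/t10.png')
w=cv2.resize(cv2.imread('pics/w10.png'),(400,300));c=cv2.resize(t[180:330,220:400],(360,300),interpolation=cv2.INTER_CUBIC)
cv2.imwrite('pics/t10c.png',np.hstack([w,c]))"
```

```text
blue [494.9 194.8] 209 [ 0.6863 -0.4525]
blue [149.9 210.4] 126 [0.6637 0.4306]
blue [274.9 227.9] 244 [0.6111 0.1124]
blue [345.3 277.4] 73 [ 0.4836 -0.0594]
[0.4519 0.0717 0.3358] 0.0257 35.5833
w [396.6 133.7] 9010 [0.506  0.1311 0.055 ]
w [539.9 237.4] 18581 [0.5976 0.0539 0.055 ]
```

View pics/t10c.png

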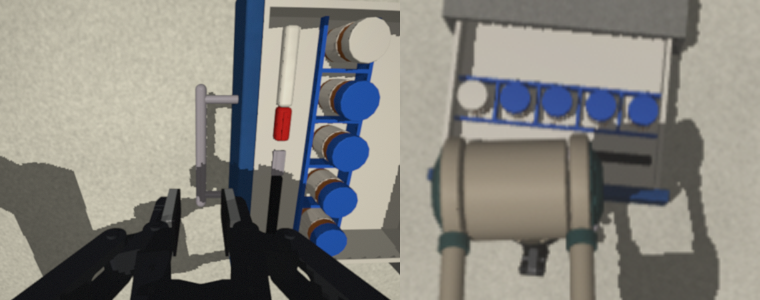

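The wrist panel shows the marker and spatula both lying flat in the trough, five lids in their pockets, and the bar centred between the fingers at x≈201. I'll grip the bar and push the drawer shut.

Call:
{"name": "carry_out", "arguments": {
  "linear": [
    [0,0,-0.059],
    [0,0,-0.059],
    [0,0,-0.059],
    [0,0,-0.059],
    [0,0,0],
    [0,0,0],
    [0,0,0],
    [0,0,0]
  ],
  "angular": [
    [0,0,0],
    [0,0,0],
    [0,0,0],
    [0,0,0],
    [0,0,0],
    [0,0,0],
    [0,0,0],
    [0,0,0]
  ],
  "hand": [0.3,0.3,0.3,0.3,0.3,0.0,0.0,0.0],
  "force": 40
}}

```text
clock: 36.35
position: [0.4546, 0.0724, 0.218]
ee_rot: [0.0, 0.746, 0.666, 0.001]
contact_force: [0.9, 0.9, 3.5]
width: 0.0095
gripper_force: 38.9
```

Call:
{"name": "carry_out", "arguments": {
  "linear": [
    [0,0,0],
    [0,0,0],
    [0.01,-0.0012,0],
    [0.02,-0.0023,0],
    [0.02,-0.0023,0],
    [0.03,-0.0035,0],
    [0.03,-0.0035,0],
    [0.03,-0.0035,0]
  ],
  "angular": [
    [0,0,0],
    [0,0,0],
    [0,0,0],
    [0,0,0],
    [0,0,0],
    [0,0,0],
    [0,0,0],
    [0,0,0]
  ],
  "hand": [0,0,0,0,0,0,0,0]
}}

```text
clock: 37.02
position: [0.5231, 0.0645, 0.218]
ee_rot: [-0.001, 0.746, 0.666, -0.0]
contact_force: [-1.6, 4.4, 6.9]
width: 0.0094
gripper_force: 39.3
```

Call:
{"name": "carry_out", "arguments": {
  "linear": [
    [0.036,-0.0042,0],
    [0.036,-0.0042,0],
    [0.036,-0.0042,0],
    [0.036,-0.0042,0],
    [0.036,-0.0042,0],
    [0.02,-0.0023,0],
    [0.015,-0.0018,0],
    [0.008,-0.0009,0]
  ],
  "angular": [
    [0,0,0],
    [0,0,0],
    [0,0,0],
    [0,0,0],
    [0,0,0],
    [0,0,0],
    [0,0,0],
    [0,0,0]
  ],
  "hand": [0,0,0,0,0,0,0,0]
}}

```text
clock: 37.68
position: [0.6355, 0.0515, 0.218]
ee_rot: [-0.001, 0.746, 0.666, 0.001]
contact_force: [-0.3, 4.1, 5.8]
width: 0.0097
gripper_force: 40.0
```

Call:
{"name": "carry_out", "arguments": {
  "linear": [
    [0.004,-0.0005,0],
    [0.004,-0.0005,0],
    [0,0,0]
  ],
  "angular": [
    [0,0,0],
    [0,0,0],
    [0,0,0]
  ],
  "hand": [0,0,0]
}}

```text
clock: 37.93
position: [0.6379, 0.0513, 0.218]
ee_rot: [-0.002, 0.746, 0.666, -0.0]
contact_force: [-1.6, 4.8, 6.6]
width: 0.0095
gripper_force: 40.1
```

Call:
{"name": "carry_out", "arguments": {
  "linear": [
    [0.003,-0.0004,0],
    [0.003,-0.0004,0],
    [0,0,0]
  ],
  "angular": [
    [0,0,0],
    [0,0,0],
    [0,0,0]
  ],
  "hand": [0,0,0]
}}

```text
clock: 38.18
position: [0.6388, 0.0512, 0.218]
ee_rot: [-0.004, 0.746, 0.666, -0.002]
contact_force: [-7.4, 4.8, 11.1]
width: 0.0093
gripper_force: 40.5
```

Call:
{"name": "carry_out", "arguments": {
  "linear": [
    [0.003,-0.0004,0],
    [0,0,0]
  ],
  "angular": [
    [0,0,0],
    [0,0,0]
  ],
  "hand": [0,0]
}}

```text
clock: 38.35
position: [0.6393, 0.0511, 0.218]
ee_rot: [-0.005, 0.746, 0.666, -0.003]
contact_force: [-10.0, 6.0, 12.6]
width: 0.0093
gripper_force: 40.7
```

Call:
{"name": "carry_out", "arguments": {
  "linear": [
    [0,0,0],
    [0,0,0],
    [-0.004,0.0005,0],
    [0,0,0.03],
    [0,0,0.07],
    [0,0,0.07],
    [0,0,0.07],
    [0,0,0]
  ],
  "angular": [
    [0,0,0],
    [0,0,0],
    [0,0,0],
    [0,0,0],
    [0,0,0],
    [0,0,0],
    [0,0,0],
    [0,0,0]
  ],
  "hand": [0.3,0.3,0.3,0.3,0.3,0.3,0.3,0.3]
}}

```text
clock: 39.02
position: [0.6426, 0.0496, 0.3447]
ee_rot: [0.004, 0.746, 0.666, 0.004]
contact_force: [1.3, -0.2, -0.3]
width: 0.0258
gripper_force: 0.0
```

Call:
{"name": "carry_out", "arguments": {
  "linear": [
    [-0.04,0.06,0],
    [-0.04,0.06,0],
    [-0.04,0.06,0],
    [-0.04,0.06,0],
    [-0.04,0.06,0],
    [-0.04,0.06,0],
    [0,0,0],
    [0,0,0]
  ],
  "angular": [
    [0,0,0],
    [0,0,0],
    [0,0,0],
    [0,0,0],
    [0,0,0],
    [0,0,0],
    [0,0,0],
    [0,0,0]
  ],
  "hand": [0.3,0.3,0.3,0.3,0.3,0.3,0.3,0.3]
}}

```text
clock: 39.68
position: [0.5196, 0.231, 0.3369]
ee_rot: [0.0, 0.745, 0.667, -0.001]
contact_force: [1.0, 0.3, 0.7]
width: 0.0255
gripper_force: 0.0
```

```bash
python3 look.py 11; python3 -c "
from h import *
a=cv2.imread('pics/t11.png');b=cv2.imread('pics/top0.png');f=lambda i:cv2.resize(i[70:230,230:390],(400,400),interpolation=cv2.INTER_CUBIC)
cv2.imwrite('pics/cmp.png',np.vstack([np.hstack([f(b),f(a)])]))"
```

```text
blue [494.9 194.8] 210 [ 0.6863 -0.4525]
blue [149.9 210.3] 125 [0.6639 0.4306]
[0.5196 0.231  0.3369] 0.0255 39.6833
```

View pics/cmp.png

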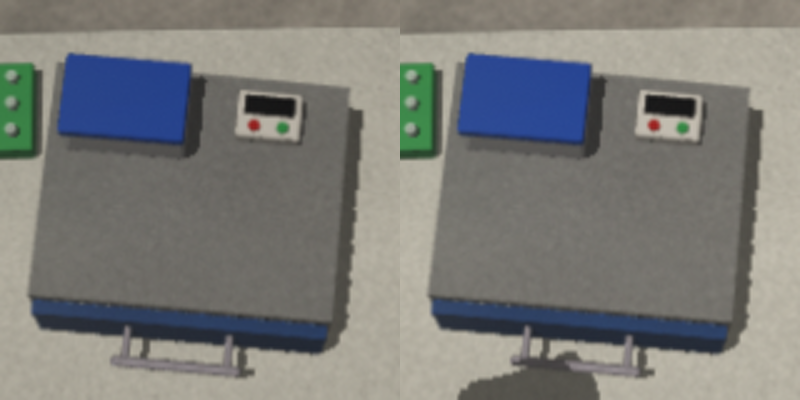

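The drawer face and handle at (580,368) match the starting picture shifted by 400 px, so the drawer is fully shut. No blue lids are left on the bench.

```bash
python3 -c "
from rig import manip
print(manip.sign_off())"
```

```text
the job is handed in; nothing more can be done
None
```

All four blue-lidded jars are in their own pockets, the spatula and marker lie flat in the trough, the white-lidded jar was left in its pocket, the drawer is shut, and the job is handed in.

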